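# Put the botany practical away

### The job

The practical is over: open the lid of the wooden specimen case right back until it rests on its stop, and only then lay every resin specimen block from the bench in the case, leaving the lid standing open until they are all in. Put every slide box into the upper drawer of the slide cabinet; blocks and boxes are to lie flat, none on top of another, set down gently rather than dropped. Finish with the lid and the drawer fully shut and the microscope and the two jars undisturbed.

Things in the scene. Friction and masses are not known exactly. Their poses are not given: they have to be found in the camera images.
- case: dark wooden specimen case with brass corners, fixed to the bench; 131 mm deep (its x), 286 mm wide (its y), 75 mm high without the lid; walls and floor 8 mm thick. Origin at the centre of its underside; -x is its front, turned towards the robot, z up. It stands on the robot's left.
- case_in (a point): centre of the inner floor of the case, 8 mm above the bench, axes as the case's. The inner floor (green lining, no partitions) measures 115 mm in x by 270 mm in y and lies 67 mm below the rim.
- lid (a joint): hinge angle of the case lid, rad: 0 = shut, flat on the rim; grows as the front edge rises and swings back; the stop is at 1.75 (10 degrees past upright). It may start slightly ajar. The hinge is stiff (about 0.3 N m of friction, lid 0.3 kg), so the lid stays at any angle where it is left. The lid is a wooden panel 131 x 286 x 10 mm.
- lid_hinge (a point): centre of the lid's hinge line, on the far (+x) top edge of the case, 75.5 mm above the bench, 65.5 mm behind the case's centre; it turns with the lid: its y lies along the hinge, its -x points from the hinge along the lid to the lid's front edge, its z is the outward normal of the lid's upper face.
- lid_handle (a point): middle of the brass bar handle on the lid's upper face: a round bar 11 mm thick and about 110 mm long parallel to the hinge, on two posts 90 mm apart; the bar's axis is 105 mm from the hinge line along the lid and 38 mm clear above the lid's upper face (48 mm above its lower face). Axes as the lid's. A gripper pointing down can pinch the bar and let it turn between the pads as the lid swings.
- cabinet: slide cabinet of grey painted steel with two blue drawers, fixed to the bench on the robot's right; 220 mm deep (x), 250 mm wide (y), 170 mm high. Origin at the centre of its underside; -x is its front, turned towards the robot, z up. Only the upper drawer is used.
- cabinet_drawer0 (a joint): how far the upper drawer is pulled out along the cabinet's -x, m: 0 = fully shut, end of travel 0.149. It slides with about 1 N of friction and stays where it is left. It may start up to 20 mm out.
- cabinet_drawer0_handle (a point): middle of the upper drawer's steel bar handle: a horizontal round bar 11 mm thick and about 130 mm long along the cabinet's y, 35 mm in front of the drawer front, 38 mm below the top of the cabinet. It moves with the drawer; axes as the cabinet's.
- drawer_in (a point): centre of the upper drawer's inner floor, about 95 mm above the bench, axes as the cabinet's; it moves with the drawer. The inner floor is 175 mm in x by 208 mm in y, the side walls stand 53 mm above it, the drawer front 62 mm. With the drawer shut this point lies 1.5 mm in front of the cabinet's centre. The cabinet's top plate begins 95 mm in front of the cabinet's centre and covers whatever of the drawer lies behind that.
- specimen1: amber-tinted clear resin block with a specimen cast inside (a black beetle) over a white base card, 73 x 41 x 25 mm, 0.09 kg; origin at the centre of its underside, x along its 73 mm length, y across its 41 mm width, z up. May be absent (None from the start).
- specimen2: amber-tinted clear resin block with a specimen cast inside (a pale shell) over a white base card, 73 x 41 x 25 mm, 0.09 kg; origin at the centre of its underside, x along its 73 mm length, y across its 41 mm width, z up. May be absent (None from the start).
- specimen3: amber-tinted clear resin block with a specimen cast inside (a green leaf spray) over a white base card, 73 x 41 x 25 mm, 0.09 kg; origin at the centre of its underside, x along its 73 mm length, y across its 41 mm width, z up. May be absent (None from the start).
- slidebox1: closed red plastic box for microscope slides with a paper label on top and a black seam, 82 x 46 x 33 mm, 0.11 kg, its cover does not come off; origin at the centre of its underside, x along its 82 mm length, y across its 46 mm width, z up. May be absent (None from the start).
- slidebox2: closed green plastic box for microscope slides with a paper label on top and a black seam, 82 x 46 x 33 mm, 0.11 kg, its cover does not come off; origin at the centre of its underside, x along its 82 mm length, y across its 46 mm width, z up. May be absent (None from the start).
- microscope: white school microscope with a black stage, 345 mm tall, 3.2 kg, at the right edge of the bench; origin at the centre of its underside. It is not part of the job and stays where it is.
- tub: round clear tub with a pink screw lid, 110 mm across, 75 mm tall, beyond the work to the left; origin at the centre of its underside. It is not part of the job and stays where it is.
- jar: clear jar with a gold screw lid, 78 mm across, 120 mm tall, beyond the work to the right; origin at the centre of its underside. It is not part of the job and stays where it is.
There are look-alikes about, which are no part of the job. What is shaped like the specimen3 but blue, pink or purple is not meant.

How it is judged (in metres and radians):
On the way, in this order (a step that is already met when the one before it is completed fails the run):
1. the lid stands open against its stop (at least 1.69 rad) with the specimens still on the bench (value of joint lid above 1.69 rad and height (world z) of each of specimen1, specimen2, specimen3 below 0.006 m), for 0.3 s.
2. every specimen lies flat in the case while the lid still stands open (at least 1.55 rad) (value of joint lid above 1.55 rad and x of specimen1 in the frame of case_in between -0.0575 and 0.0575 m and y of specimen1 in the frame of case_in between -0.135 and 0.135 m and z of specimen1 in the frame of case_in between -0.005 and 0.007 m and angle between each of specimen1, specimen2, specimen3's own z axis and vertical below 0.15 rad and x of specimen2 in the frame of case_in between -0.0575 and 0.0575 m and y of specimen2 in the frame of case_in between -0.135 and 0.135 m and z of specimen2 in the frame of case_in between -0.005 and 0.007 m and x of specimen3 in the frame of case_in between -0.0575 and 0.0575 m and y of specimen3 in the frame of case_in between -0.135 and 0.135 m and z of specimen3 in the frame of case_in between -0.005 and 0.007 m and contact force between the fingers and specimen1 below 0.1 N and contact force between the fingers and specimen2 below 0.1 N and contact force between the fingers and specimen3 below 0.1 N), for 0.2 s.
At the end, for the whole second after the job is handed in: Every specimen block present lies flat (within 0.15 rad, its underside within 7 mm of the floor) in the case, every slide box present lies flat in the upper drawer in the same way, all at rest; the lid is shut (under 0.05 rad) and the upper drawer is shut (under 8 mm out) (value of joint lid below 0.05 rad and value of joint cabinet_drawer0 below 0.008 m and x of specimen1 in the frame of case_in between -0.0575 and 0.0575 m and y of specimen1 in the frame of case_in between -0.135 and 0.135 m and z of specimen1 in the frame of case_in between -0.005 and 0.007 m and angle between each of specimen1, specimen2, specimen3, slidebox1, slidebox2's own z axis and vertical below 0.15 rad and x of specimen2 in the frame of case_in between -0.0575 and 0.0575 m and y of specimen2 in the frame of case_in between -0.135 and 0.135 m and z of specimen2 in the frame of case_in between -0.005 and 0.007 m and x of specimen3 in the frame of case_in between -0.0575 and 0.0575 m and y of specimen3 in the frame of case_in between -0.135 and 0.135 m and z of specimen3 in the frame of case_in between -0.005 and 0.007 m and x of slidebox1 in the frame of drawer_in between -0.0875 and 0.0875 m and y of slidebox1 in the frame of drawer_in between -0.11 and 0.11 m and z of slidebox1 in the frame of drawer_in between -0.005 and 0.007 m and x of slidebox2 in the frame of drawer_in between -0.0875 and 0.0875 m and y of slidebox2 in the frame of drawer_in between -0.11 and 0.11 m and z of slidebox2 in the frame of drawer_in between -0.005 and 0.007 m and linear speed of each of specimen1, specimen2, specimen3, slidebox1, slidebox2 below 0.02 m/s); the robot touches nothing.
It fails at once if the microscope is moved more than 25 mm or tipped (distance of microscope from where it was at the start of the episode above 0.025 m or angle between microscope's own z axis and vertical above 0.2 rad).
It fails at once if the tub is moved more than 25 mm or tipped (distance of tub from where it was at the start of the episode above 0.025 m or angle between tub's own z axis and vertical above 0.2 rad).
It fails at once if the jar is moved more than 25 mm or tipped (distance of jar from where it was at the start of the episode above 0.025 m or angle between jar's own z axis and vertical above 0.2 rad).
It fails at once if a specimen is dropped (falls freely from more than about 7 cm) ((linear speed of specimen1 above 1.2 m/s and contact force between the fingers and specimen1 below 0.1 N) or (linear speed of specimen2 above 1.2 m/s and contact force between the fingers and specimen2 below 0.1 N) or (linear speed of specimen3 above 1.2 m/s and contact force between the fingers and specimen3 below 0.1 N)).
It fails at once if a slide box is dropped (falls freely from more than about 7 cm) ((linear speed of slidebox1 above 1.2 m/s and contact force between the fingers and slidebox1 below 0.1 N) or (linear speed of slidebox2 above 1.2 m/s and contact force between the fingers and slidebox2 below 0.1 N)).
Of specimen1, specimen2, specimen3 only 2 to 3 are there at a start; the rules pass over those that are not, and their reading is None.
Of slidebox1, slidebox2 only 1 to 2 are there at a start; the rules pass over those that are not, and their reading is None.
At some moment in a run one of specimen1, specimen2, specimen3, slidebox1, slidebox2 may be knocked a few centimetres aside while the robot is not near it.
It also fails if it takes over 210 s, if anything falls off the work surface, if the arm or the gripper's body presses on something with over 40 N, if the wrist force passes 120 N, or if a joint passes its speed limit or range.

### The arm

A 7-joint arm with a two-finger parallel gripper is mounted at the origin on the work surface. World frame = base frame: x ahead of the robot, y to its left, z up, the work surface at z = 0. Lengths are in mm, angles in rad, forces in N, time in s.
With the tool pointing down it reaches from about 425 to 925 mm from the base axis. Payload 6.8 kg.
Tool frame: the origin (TCP) lies midway between the tips of the shut fingers; the grasp point (between the pads) lies 19 mm behind it; z points along the fingers, y is the direction in which the jaws open and shut (so a half turn about z gives the same grasp; the last joint's range is limited). The gripper opens to 88 mm and grips with 3 to 60 N. Pads are 20 mm wide; open, the fingers measure 115 mm over their backs; the gripper's body (75 mm by 178 mm) begins 61 mm behind the grasp point.
Start: joints at [1.185, 0.477, 0.022, 1.555, -0.011, 1.109, -0.083], TCP at [185.121, -649.136, 222.664] pointing down, gripper open.
Joint ranges: [-2.96, 2.96], [-0.34, 2.1], [-1.41, 1.46], [0.24, 2.44], [-1.37, 4.51], [0.17, 1.92], [-2.96, 2.96]. Speed limits (rad/s): [2.39, 2.39, 3.14, 3.14, 3.14, 3.14, 3.14].

### API

Orientations are given as a 3x3 rotation matrix whose columns are the frame's x, y, z axes.
In Python, from rig import observe, grab_frame, sign_off gives the robot as it stands.
- The arm moves only by the tool send_rows, never from a script. Its argument "deltas" is a list of rows, each a list of 6 numbers: the shift along the tool's x, y, z in units of 30 mm (1.0 is 30 mm), then the turn, a rotation vector about the tool's x, y, z in units of 5 degrees (1.0 is 5 degrees). A call has 1 to 5 rows; each row shifts and turns the commanded pose from where the row before left it, along the tool's axes as they then stand; what a row does not reach is not made up. A row lasts 1/12 s, in which the tool goes at most 41.7 mm and 7.16 degrees, less where a joint would pass 70% of its speed; a pose out of reach is approached as far as the arm can. A call is refused whole if a number of a shift passes 1 or a number of a turn 1, either way. A call with a gripper value outside its range is refused whole. "gripper" is the opening in per cent of the stroke, from 0 (shut) to 100 (fully open), set as the call begins (left out, the last holds). The fingers move at their own pace and stop on an object; "squeeze" is the grip in N (left out, the last holds). Time passes only in rows, so rows that do not move let the fingers close. It gives the time, the measured TCP pose, the force and the opening at its end, in the units of the state.
- observe(): the state, without advancing time (a new reading comes with each control period).
- grab_frame(name): name is "scene" or "top"; returns a dict with "color" (420x560x3 uint8, red, green, blue), "fx", "fy", "cx", "cy" (pixels), "D" ([k1, k2, p1, p2, k3] as OpenCV has them; the pictures are not rectified), "R" (3x3) and "t" (3): a world point X has camera coordinates R X + t. Camera axes: x right, y down, z forward; pixel columns grow to the right and rows downward; lengths in mm; the calibration is good to about 2 mm. A picture is of the moment at which its call begins. There is no depth.
- sign_off(): hands the job in, once; it reports no verdict.
The state is a dict: "t": time; "joint_pos": joint angles; "joint_vel": joint speeds; "joint_efforts": joint torques, N m; "tcp_pos": TCP position; "tcp_rot": TCP orientation; "force": force on the tool from outside, world axes, zero at the start; "ft_torque": the same for the moment, N m; "opening": finger opening in mm.
Only numpy, scipy, OpenCV 4.12 (cv2) and the standard library are available. Lean on these libraries where they do the work, as an engineer would, in place of code of your own. Each camera call takes 0.05 s, during which the arm holds its last target. There are 200 camera calls.

## Working session

There is one attempt and no reset: what is moved stays moved. The work goes in short steps, Python scripts to look and compute and a tool call to move; the robot and the scene stay as the last step left them, time stands still between calls to the robot, and variables do not carry over. Pictures are saved under pics/ and viewed, about 12 in all and at most 16, crops included, and the job is handed in when it is done.

Besides the shell and the picture viewer there is one more tool, called as name([rows], argument=value, ...), one row to a line, values as JSON. send_rows: Moves the arm, as the interface text tells. Its arguments: {"type":"object","properties":{"deltas":{"type":"array","items":{"type":"array","items":{"type":"number"}}},"gripper":{"type":"number"},"squeeze":{"type":"number"}},"required":["deltas"]}

```bash
ls; mkdir -p pics
python3 - <<'E'
from rig import observe, grab_frame
import cv2,numpy as np
s=observe();print({k:np.round(v,3).tolist() for k,v in s.items()})
for n in("scene","top"):
    f=grab_frame(n);cv2.imwrite(f"pics/{n}0.png",f["color"][:,:,::-1]);print(n,f["fx"],f["fy"],f["cx"],f["cy"],f["D"],np.round(f["R"],3).tolist(),f["t"], (-np.array(f["R"]).T@np.array(f["t"])).round())
E
```

```text
pics
{'t': 0.0, 'joint_pos': [1.185, 0.478, 0.022, 1.556, -0.012, 1.109, -0.083], 'joint_vel': [-0.0, -0.0, -0.001, -0.001, -0.001, -0.001, 0.0], 'joint_efforts': [-0.0, -58.285, 1.534, -27.26, -0.054, 0.017, 0.0], 'tcp_pos': [184.96, -648.558, 221.717], 'tcp_rot': [[0.962, 0.274, -0.001], [0.274, -0.962, 0.002], [-0.0, -0.002, -1.0]], 'force': [0.004, 0.658, -0.022], 'ft_torque': [-0.022, 0.059, 0.043], 'opening': 87.593}
scene 388.71996324232765 388.71996324232765 278.6415617077102 206.05011559188262 [-0.04981407  0.          0.          0.          0.        ] [[-0.865, 0.502, -0.009], [0.427, 0.727, -0.538], [-0.263, -0.469, -0.843]] [ 618.51024636 -104.97942196 1428.96664786] [ 956.  436. 1153.]
top 461.505504937985 461.505504937985 284.31014474119075 210.23754081906543 [-0.01353783  0.          0.          0.          0.        ] [[0.011, -1.0, 0.029], [-0.997, -0.013, -0.081], [0.081, -0.028, -0.996]] [-171.49961114  656.92773    1443.7899601 ] [ 540. -123. 1496.]
```

View pics/top0.png

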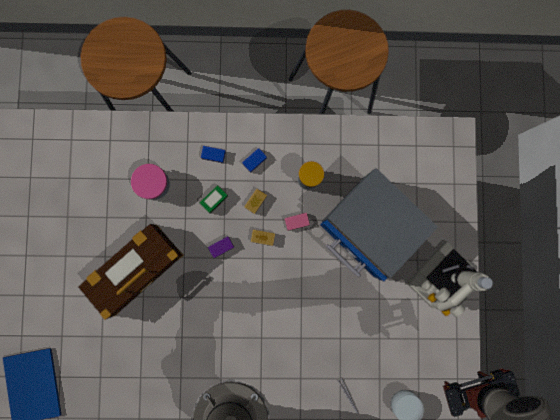

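View pics/scene0.png

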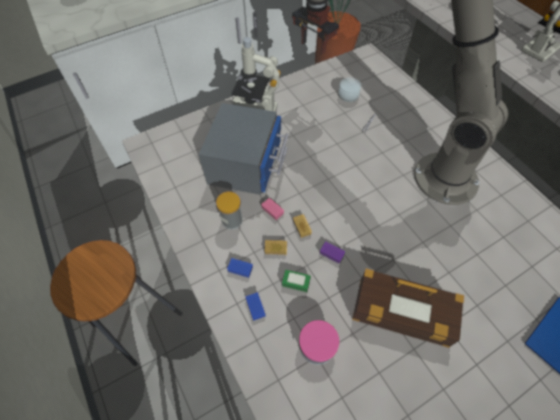

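The top view shows:
- Case at (130,271), with its handle at about (131,281).
- Cabinet at (380,225), with handle bars at about (345,255).
- Green box at (213,199).
- Amber blocks at (256,201) and (263,237).
- Look-alikes: blue at (213,154) and (255,160), pink at (297,222), purple at (221,247).

I'll enlarge to confirm these and measure.

```bash
cat > h.py <<'E'
import cv2,numpy as np
from rig import observe, grab_frame
def K(f): return np.array([[f["fx"],0,f["cx"]],[0,f["fy"],f["cy"]],[0,0,1.]])
def ray(f,px,z):
    R=np.array(f["R"]);t=np.array(f["t"]);o=-R.T@t
    u=cv2.undistortPoints(np.array(px,float).reshape(-1,1,2),K(f),np.array(f["D"])).reshape(-1,2)
    d=np.c_[u,np.ones(len(u))]@R
    return (o+d*((z-o[2])/d[:,2])[:,None])
def proj(f,X):
    R=np.array(f["R"]);return cv2.projectPoints(np.array(X,float).reshape(-1,1,3),cv2.Rodrigues(R)[0],np.array(f["t"],float),K(f),np.array(f["D"]))[0].reshape(-1,2)
def tri(f,p,g,q):
    a,b=ray(f,[p],0)[0],ray(g,[q],0)[0]
    oa=-np.array(f["R"]).T@f["t"];ob=-np.array(g["R"]).T@g["t"]
    da,db=a-oa,b-ob
    s=np.linalg.lstsq(np.c_[da,-db],ob-oa,rcond=None)[0]
    return (oa+s[0]*da+ob+s[1]*db)/2, np.linalg.norm(oa+s[0]*da-ob-s[1]*db)
def blobs(f,z,lo,hi,amin=40):
    hsv=cv2.cvtColor(f["color"],cv2.COLOR_RGB2HSV);m=cv2.inRange(hsv,lo,hi)
    m=cv2.morphologyEx(m,cv2.MORPH_CLOSE,np.ones((5,5)))
    for c in cv2.findContours(m,0,cv2.CHAIN_APPROX_NONE)[0]:
        if cv2.contourArea(c)>amin:
            w=ray(f,c.reshape(-1,2),z)[:,:2].astype(np.float32);r=cv2.minAreaRect(w)
            (a,b),ang=r[1],r[2]
            if a<b: a,b,ang=b,a,ang+90
            yield np.round(np.array(cv2.minAreaRect(c)[0])),np.round(r[0],1),round(a,1),round(b,1),round((ang+90)%180-90,1)
AMB=((14,110,70),(28,255,255));GRN=((60,80,30),(88,255,255))
def crop(f,x0,y0,x1,y1,k,name):
    cv2.imwrite("pics/"+name,cv2.resize(f["color"][y0:y1,x0:x1,::-1],None,fx=k,fy=k,interpolation=cv2.INTER_CUBIC))
E
python3 - <<'E'
from h import *
T=grab_frame("top");S=grab_frame("scene")
crop(T,70,140,400,330,2.4,"tc.png");crop(S,190,100,490,360,2.3,"sc.png")
for n,f in(("top",T),("scene",S)):
    print(n)
    for nm,rg,z in(("amb",AMB,20),("grn",GRN,33)):
        for b in blobs(f,z,*rg): print(nm,*b)
E
```

```text
top
amb [105. 314.] [328.2 393.1] 28.0 26.3 35.6
amb [431. 298.] [ 385.  -637.3] 25.4 23.2 26.5
amb [ 94. 278.] [438. 434.] 41.3 33.6 -43.5
amb [130. 281.] [430. 318.] 116.1 12.3 -47.2
amb [172. 255.] [513.4 191.6] 27.3 27.3 -50.3
amb [263. 237.] [572.7 -95.4] 71.3 38.7 79.6
amb [139. 238.] [565.1 296.7] 38.8 34.8 -48.8
amb [255. 201.] [689.1 -70.5] 72.1 40.2 -32.6
amb [311. 174.] [ 780.2 -249. ] 81.8 77.9 0.5
amb [345.  57.] [1172.9 -359.5] 272.3 218.1 78.8
amb [122.  57.] [1157.4  372. ] 271.4 270.5 2.0
grn [214. 199.] [691.7  62. ] 78.3 47.6 -44.1
scene
amb [441. 333.] [415.2 417. ] 61.3 53.6 30.8
amb [375. 313.] [544.2 274.8] 56.2 46.6 39.7
amb [458. 298.] [299. 368.] 27.3 27.1 43.9
amb [416. 288.] [386.5 276.4] 129.0 29.9 -47.3
amb [369. 274.] [484.7 164.8] 30.7 29.9 -46.1
amb [275. 247.] [691.2 -64.4] 65.0 43.3 -30.6
amb [ 93. 281.] [1241.1 -259.4] 264.8 262.4 -46.0
amb [302. 225.] [573.1 -89.5] 75.0 35.7 81.4
amb [228. 202.] [ 747.4 -300.1] 92.4 80.7 63.0
grn [296. 280.] [696.1  70.9] 79.1 52.0 -45.6
```

View pics/tc.png

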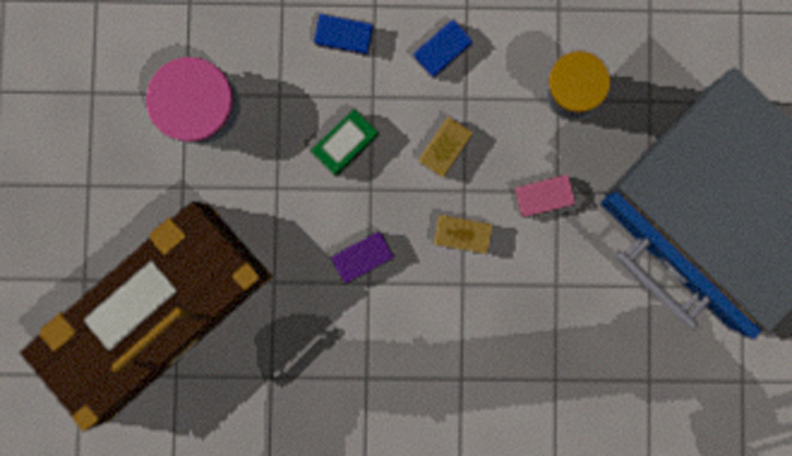

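View pics/sc.png

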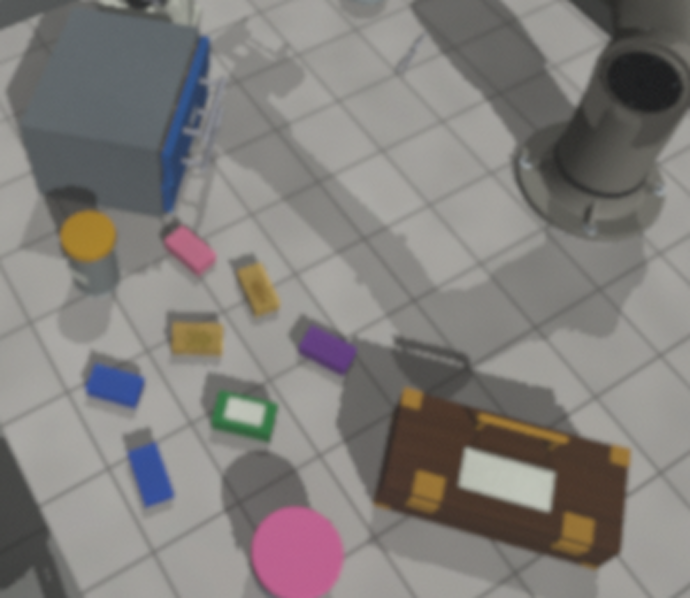

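```bash
cat > m1.py <<'E'
from h import *
T=grab_frame("top");S=grab_frame("scene")
def near(f,rg,z,c):
    return min(blobs(f,z,*rg),key=lambda b:np.hypot(*(b[0]-c)))
for f,c in((T,(130,281)),(S,(416,288))): print("hnd@123.5",near(f,AMB,123.5,c))
print("tri",tri(T,(130,281),S,(416,288)))
# grey cabinet top (bluish grey) and blue front
for f,n in((T,"top"),(S,"scene")):
    hsv=cv2.cvtColor(f["color"],cv2.COLOR_RGB2HSV)
    y0,x0=(225,380) if n=="top" else (135,240)
    print(n,"hsv cab",hsv[y0,x0],"label brn",hsv[265,150])
    m=cv2.inRange(hsv,(95,35,40),(115,110,200));m=cv2.morphologyEx(m,cv2.MORPH_OPEN,np.ones((5,5)))
    k,l,st,_=cv2.connectedComponentsWithStats(m);i=l[y0,x0];print(i,st[i])
    c=cv2.findContours((l==i).astype(np.uint8),0,2)[0][0];h=cv2.convexHull(c)
    q=cv2.approxPolyDP(h,6,True).reshape(-1,2)
    print(np.c_[q,ray(f,q,170).round(1)])
crop(T,310,160,460,300,5,"cabT.png")
E
python3 m1.py
```

```text
hnd@123.5 (array([130., 281.]), array([437.6, 287. ]), 107.9, 10.8, -47.2)
hnd@123.5 (array([416., 288.]), array([439.3, 290.2]), 114.8, 27.8, -46.8)
tri (array([437.29187738, 290.14395173, 117.51247974]), np.float64(0.5487304477208184))
top hsv cab [90 13 77] label brn [  9 137  56]
0 [     0      0    560    420 235200]
[[ 559.     0.  1307.2 -997.4  170. ]
 [ 559.   419.    60.7 -949.6  170. ]
 [   0.   419.    59.8  618.1  170. ]
 [   0.     0.  1261.7  690.5  170. ]]
scene hsv cab [101  26 109] label brn [ 30   7 140]
0 [     0      0    560    420 235170]
[[  559.      0.  -1099.2  -444.2   170. ]
 [  559.    419.    385.8   713.7   170. ]
 [    0.    419.   1497.8    68.1   170. ]
 [    0.      0.   1227.  -1843.2   170. ]]
```

View pics/cabT.png

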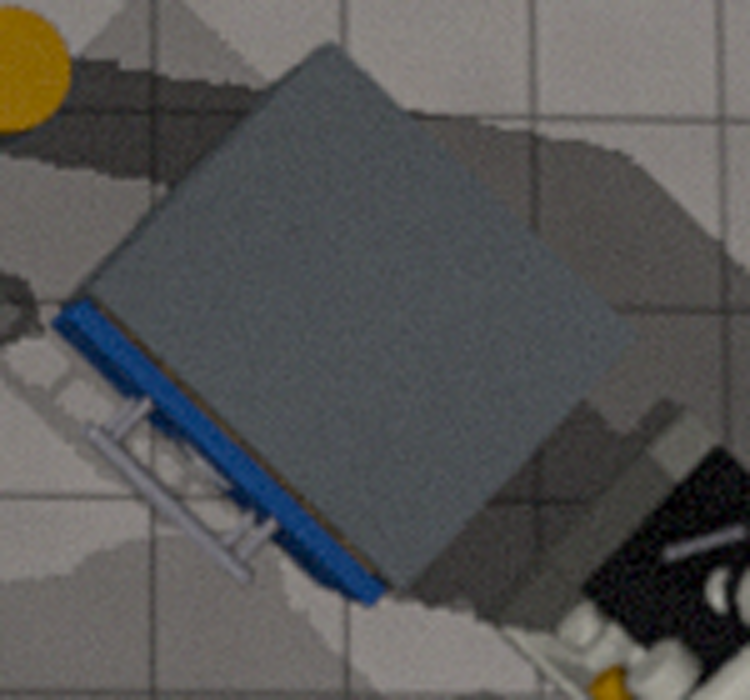

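Run:
```python
from h import *
T=grab_frame("top")
P=ray(T,[(376,168.6),(437,228),(390,277.6),(328,219.6)],170)[:,:2];print(P.round(1))
print([np.linalg.norm(P[i]-P[i-1]).round(1) for i in range(4)])
H=ray(T,[(328.4,246.4),(359.6,275.4)],132)[:,:2];print(H.round(1),H.mean(0),np.linalg.norm(H[0]-H[1]))
y=P[0]-P[1]+P[3]-P[2];print("yaw y-90",np.degrees(np.arctan2(y[1],y[0]))-90)
y=H[0]-H[1];a=np.degrees(np.arctan2(y[1],y[0]))-90;print("yaw from handle",a)
a=np.radians(a);x=np.array([np.cos(a),np.sin(a)]);yy=np.array([-x[1],x[0]])
fr=(P[2]+P[3])/2;bk=(P[0]+P[1])/2
d=np.dot(H.mean(0)-fr,x);print("handle minus plate front along x",d,"y",np.dot(H.mean(0)-fr,yy), "centre", fr+95*x, bk-110*x)
```

```text
[[ 773.2 -426.5]
 [ 601.6 -604.3]
 [ 457.4 -465.4]
 [ 622.  -286.1]]
[np.float64(206.3), np.float64(247.1), np.float64(200.2), np.float64(243.4)]
[[ 545.  -292.3]
 [ 460.7 -384.9]] [ 502.86399937 -338.60145857] 125.2526237594279
yaw y-90 -43.28395951767139
yaw from handle -42.30549481011411
handle minus plate front along x -52.281990669374636 y 2.70908107157166 centre [ 609.96539517 -439.73807367] [ 606.0271005  -441.39854149]
```

The cabinet yaw is about -42.8° and its drawer is nearly shut. The case yaw is about +42.8°. The job has two amber blocks and one green box. The pink, purple and blue blocks have no label and aren't amber, so I'll leave them.

I'll start with the drawer, first retreating clear of the microscope.

send_rows([
  [0.26,-0.92,0,0,0,0],
  [0.26,-0.92,0,0,0,0],
  [0.26,-0.92,0,0,0,0],
  [0.26,-0.92,0,0,0,0],
  [0.26,-0.92,0,0,0,0],
], gripper=42, squeeze=20)

```text
t: 0.77
tcp_pos: [184.7, -504.3, 222.6]
tcp_rot: [[0.962, 0.274, 0.0], [0.274, -0.962, -0.0], [0.0, 0.0, -1.0]]
force: [0.7, -0.1, 1.0]
opening: 57.9
```

send_rows([
  [0.26,-0.92,0,0,0,0],
  [0.26,-0.92,0,0,0,0],
  [0,0,0,0,0,-0.9],
  [0,0,0,0,0,-0.9],
  [0,0,0,0,0,-0.9],
])

```text
t: 1.18
tcp_pos: [184.8, -448.0, 223.1]
tcp_rot: [[0.869, 0.495, 0.0], [0.495, -0.869, -0.001], [-0.0, 0.001, -1.0]]
force: [-0.0, -0.9, -0.9]
opening: 37.1
```

send_rows([
  [0,0,0,0,0,-0.9],
  [0,0,0,0,0,-0.9],
  [0,0,0,0,0,-0.9],
  [0,0,0,0,0,-0.84],
  [0,0,0,0,0,0],
])

```text
t: 1.6
tcp_pos: [184.6, -448.4, 222.8]
tcp_rot: [[0.679, 0.734, 0.0], [0.734, -0.679, -0.0], [-0.0, 0.0, -1.0]]
force: [0.4, 0.1, -0.3]
opening: 37.2
```

```bash
cat >> h.py <<'E'
def go(x,y,z,yd=None):
    """remaining move to TCP target: units in tool axes; yd = wanted world angle (deg) of tool y"""
    s=observe();R=np.array(s["tcp_rot"]);p=np.array(s["tcp_pos"])
    print("t",round(s["t"],2),"tcp",p.round(1),"yang",np.degrees(np.arctan2(R[1,1],R[0,1])).round(1),"tilt",np.degrees(np.arccos(-R[2,2])).round(2),"F",np.round(s["force"],1),"open",round(s["opening"],1),"j",np.round(s["joint_pos"],2))
    print("units",(R.T@(np.array([x,y,z])-p)/30).round(3), end=" ")
    if yd is not None:
        Rt=np.c_[[np.cos(np.radians(yd-270)),np.sin(np.radians(yd-270)),0],[np.cos(np.radians(yd)),np.sin(np.radians(yd)),0],[0,0,-1]]
        # x = y cross z
        Rt[:,0]=np.cross(Rt[:,1],Rt[:,2])
        print("turn",(np.degrees(cv2.Rodrigues(R.T@Rt)[0].ravel())/5).round(2),"then units",(Rt.T@(np.array([x,y,z])-p)/30).round(3))
    else: print()
E
python3 -c "
from h import *
go(503,-338.6,222,-42.8)"
```

```text
t 1.6 tcp [ 184.6 -448.4  222.8] yang -42.7 tilt 0.01 F [ 0.4  0.1 -0.3] open 37.2 j [ 1.13  0.17 -0.09  1.99  0.02  0.98  0.29]
units [9.889 5.311 0.027] turn [0.   0.   0.01] then units [9.895 5.3   0.026]
```

send_rows([
  [0.99,0.53,0,0,0,0],
  [0.99,0.53,0,0,0,0],
  [0.99,0.53,0,0,0,0],
  [0.99,0.53,0,0,0,0],
  [0.99,0.53,0,0,0,0],
])

```text
t: 2.02
tcp_pos: [345.3, -393.1, 222.9]
tcp_rot: [[0.683, 0.731, 0.0], [0.731, -0.683, -0.0], [-0.0, 0.0, -1.0]]
force: [-0.0, -0.4, -0.4]
opening: 36.8
```

send_rows([
  [0.99,0.53,0,0,0,0],
  [0.99,0.53,0,0,0,0],
  [0.99,0.53,0,0,0,0],
  [0.99,0.53,0,0,0,0],
  [0.99,0.53,0,0,0,0],
])

```text
t: 2.43
tcp_pos: [504.7, -338.3, 222.7]
tcp_rot: [[0.683, 0.731, 0.0], [0.731, -0.683, -0.0], [-0.0, 0.0, -1.0]]
force: [0.6, -0.2, 0.2]
opening: 36.7
```

send_rows([
  [0,0,0.5,0,0,0],
  [0,0,0.5,0,0,0],
  [0,0,0.4,0,0,0],
  [0,0,0.3,0,0,0],
  [0,0,0.3,0,0,0],
])

```text
t: 2.85
tcp_pos: [502.8, -339.3, 161.9]
tcp_rot: [[0.682, 0.732, -0.0], [0.732, -0.682, -0.0], [-0.0, -0.0, -1.0]]
force: [-0.1, -0.2, -0.4]
opening: 36.7
```

```bash
python3 -c "
from h import *
go(503,-338.6,113,-42.8)
crop(grab_frame('top'),270,190,410,310,5,'d1.png')"
```

```text
t 2.85 tcp [ 502.8 -339.3  161.9] yang -43.0 tilt 0.03 F [-0.1 -0.2 -0.4] open 36.7 j [ 0.68  0.44 -0.24  1.77  0.13  0.95 -0.37]
units [ 0.021 -0.009  1.629] turn [-0.    0.   -0.04] then units [ 0.021 -0.01   1.629]
```

View pics/d1.png

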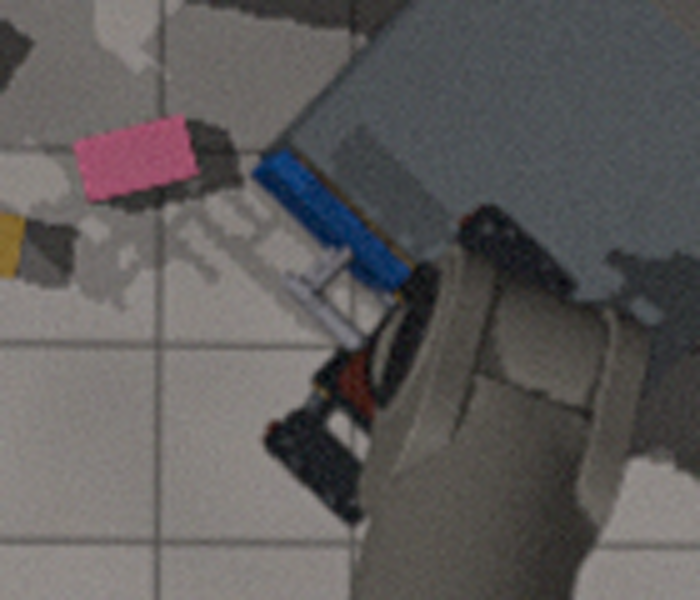

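The view shows the gripper over the handle, with the bar's left end at about (290,280) in the crop, in line with the jaws. I'll descend and close.

send_rows([
  [0,0,0.35,0,0,0],
  [0,0,0.35,0,0,0],
  [0,0,0.35,0,0,0],
  [0,0,0.35,0,0,0],
  [0,0,0.23,0,0,0],
])

```text
t: 3.32
tcp_pos: [502.7, -338.7, 112.2]
tcp_rot: [[0.681, 0.733, -0.001], [0.733, -0.681, 0.001], [-0.0, -0.001, -1.0]]
force: [-0.1, -0.0, -0.6]
opening: 37.0
```

send_rows([
  [0,0,0,0,0,0],
  [0,0,0,0,0,0],
  [0,0,0,0,0,0],
  [0,0,0,0,0,0],
  [0,0,0,0,0,0],
], gripper=0)

```text
t: 3.73
tcp_pos: [503.6, -339.0, 114.3]
tcp_rot: [[0.681, 0.733, 0.001], [0.733, -0.681, -0.0], [0.0, 0.001, -1.0]]
force: [-0.1, 0.3, 0.9]
opening: 10.3
```

send_rows([
  [0,0,0,0,0,0],
  [0,0,0,0,0,0],
  [0,0,0,0,0,0],
])

```text
t: 3.98
tcp_pos: [503.6, -339.0, 114.3]
tcp_rot: [[0.681, 0.733, 0.001], [0.733, -0.681, -0.0], [0.0, 0.001, -1.0]]
force: [-0.6, 0.1, 2.5]
opening: 10.4
```

send_rows([
  [0,-0.3,0,0,0,0],
  [0,-0.5,0,0,0,0],
  [0,-0.5,0,0,0,0],
  [0,-0.5,0,0,0,0],
  [0,-0.5,0,0,0,0],
])

```text
t: 4.4
tcp_pos: [453.1, -291.3, 114.3]
tcp_rot: [[0.68, 0.733, 0.003], [0.733, -0.68, -0.001], [0.001, 0.002, -1.0]]
force: [3.0, 0.8, 1.8]
opening: 9.9
```

send_rows([
  [0,-0.5,0,0,0,0],
  [0,-0.5,0,0,0,0],
  [0,-0.5,0,0,0,0],
  [0,-0.5,0,0,0,0],
  [0,-0.4,0,0,0,0],
])

```text
t: 4.82
tcp_pos: [400.4, -241.5, 114.3]
tcp_rot: [[0.68, 0.733, 0.003], [0.733, -0.68, -0.0], [0.002, 0.002, -1.0]]
force: [4.4, 2.5, -0.0]
opening: 10.5
```

send_rows([
  [0,-0.1,0,0,0,0],
  [0,-0.05,0,0,0,0],
  [0,0,0,0,0,0],
  [0,0,0,0,0,0],
])

```text
t: 5.15
tcp_pos: [397.8, -239.1, 114.2]
tcp_rot: [[0.68, 0.733, 0.002], [0.733, -0.68, 0.0], [0.002, 0.001, -1.0]]
force: [2.5, 3.9, 3.6]
opening: 10.2
```

send_rows([
  [0,0,0,0,0,0],
  [0,0,0,0,0,0],
  [0,0,0,0,0,0],
  [0,0,-0.4,0,0,0],
  [0,0,-0.8,0,0,0],
], gripper=42)

```text
t: 5.57
tcp_pos: [394.2, -239.4, 147.8]
tcp_rot: [[0.681, 0.732, -0.006], [0.732, -0.681, 0.003], [-0.002, -0.006, -1.0]]
force: [0.7, -0.3, -0.2]
opening: 36.5
```

send_rows([
  [0,0,-0.9,0,0,0],
  [0,0,-0.9,0,0,0],
  [0,0,-0.9,0,0,0],
  [0,0,-0.9,0,0,0],
  [0,0,-0.2,0,0,0],
])

```text
t: 5.98
tcp_pos: [398.1, -241.2, 267.7]
tcp_rot: [[0.681, 0.732, 0.005], [0.732, -0.681, -0.003], [0.001, 0.006, -1.0]]
force: [0.3, 0.6, -0.4]
opening: 36.9
```

```bash
python3 -c "
from h import *
go(530,-60,262,42.8)"
```

```text
t 5.98 tcp [ 398.1 -241.2  267.7] yang -42.9 tilt 0.34 F [ 0.3  0.6 -0.4] open 36.9 j [ 0.68  0.1  -0.29  1.97  0.03  1.08 -0.37]
units [ 7.417 -0.895  0.192] turn [  0.06   0.04 -17.15] then units [1.443 7.33  0.19 ]
```

send_rows([
  [0.93,-0.11,0,0,0,0],
  [0.93,-0.11,0,0,0,0],
  [0.93,-0.11,0,0,0,0],
  [0.93,-0.11,0,0,0,0],
  [0.93,-0.11,0,0,0,0],
])

```text
t: 6.4
tcp_pos: [479.4, -125.8, 262.8]
tcp_rot: [[0.681, 0.732, -0.001], [0.732, -0.681, -0.0], [-0.001, -0.001, -1.0]]
force: [-0.1, -0.1, -0.1]
opening: 36.6
```

send_rows([
  [0.93,-0.11,0,0,0,0],
  [0.93,-0.11,0,0,0,0],
  [0.93,-0.11,0,0,0,0],
  [0,0,0,0,0,-0.95],
  [0,0,0,0,0,-0.95],
])

```text
t: 6.82
tcp_pos: [529.4, -56.6, 262.5]
tcp_rot: [[0.544, 0.839, -0.002], [0.839, -0.544, 0.001], [-0.0, -0.002, -1.0]]
force: [0.4, -0.4, -0.2]
opening: 37.1
```

send_rows([
  [0,0,0,0,0,-1],
  [0,0,0,0,0,-1],
  [0,0,0,0,0,-1],
  [0,0,0,0,0,-1],
  [0,0,0,0,0,-1],
])

```text
t: 7.23
tcp_pos: [528.6, -58.9, 262.6]
tcp_rot: [[0.142, 0.99, -0.002], [0.99, -0.142, -0.0], [-0.0, -0.002, -1.0]]
force: [0.3, 0.3, 1.0]
opening: 36.9
```

send_rows([
  [0,0,0,0,0,-1],
  [0,0,0,0,0,-1],
  [0,0,0,0,0,-1],
  [0,0,0,0,0,-1],
  [0,0,0,0,0,-1],
])

```text
t: 7.65
tcp_pos: [528.6, -59.0, 262.6]
tcp_rot: [[-0.29, 0.957, -0.002], [0.957, 0.29, -0.0], [0.0, -0.002, -1.0]]
force: [-0.8, -0.5, 0.0]
opening: 37.0
```

send_rows([
  [0,0,0,0,0,-1],
  [0,0,0,0,0,-1],
  [0,0,0,0,0,-1],
  [0,0,0,0,0,-1],
  [0,0,0,0,0,-1],
])

```text
t: 8.07
tcp_pos: [528.6, -59.0, 262.6]
tcp_rot: [[-0.667, 0.745, -0.002], [0.745, 0.667, -0.0], [0.001, -0.001, -1.0]]
force: [0.0, 0.1, 1.3]
opening: 36.9
```

```bash
python3 -c "
from h import *
go(438,288.5,200,42.8)"
```

```text
t 8.07 tcp [528.6 -59.  262.6] yang 41.8 tilt 0.1 F [0.  0.1 1.3] open 36.9 j [ 0.56  0.27 -0.67  1.81  0.19  1.12  0.55]
units [10.642  5.479  2.091] turn [-0.02 -0.01 -0.19] then units [10.55   5.655  2.087]
```

send_rows([
  [0,0,0,0,0,-0.2],
  [0.96,0.515,0,0,0,0],
  [0.96,0.515,0,0,0,0],
  [0.96,0.515,0,0,0,0],
  [0.96,0.515,0,0,0,0],
])

```text
t: 8.48
tcp_pos: [495.9, 68.9, 263.1]
tcp_rot: [[-0.675, 0.738, -0.001], [0.738, 0.675, -0.0], [0.0, -0.001, -1.0]]
force: [0.2, 0.1, 0.4]
opening: 36.9
```

send_rows([
  [0.96,0.515,0,0,0,0],
  [0.96,0.515,0,0,0,0],
  [0.96,0.515,0,0,0,0],
  [0.96,0.515,0,0,0,0],
  [0.96,0.515,0,0,0,0],
])

```text
t: 8.9
tcp_pos: [455.3, 227.3, 263.2]
tcp_rot: [[-0.675, 0.738, -0.0], [0.738, 0.675, -0.001], [-0.0, -0.001, -1.0]]
force: [1.6, -0.6, 0.4]
opening: 36.7
```

send_rows([
  [0.96,0.515,0.4,0,0,0],
  [0.96,0.515,0.4,0,0,0],
  [0,0,0.6,0,0,0],
  [0,0,0.7,0,0,0],
  [0,0,0,0,0,0],
])

```text
t: 9.32
tcp_pos: [437.6, 288.3, 196.7]
tcp_rot: [[-0.677, 0.736, -0.006], [0.736, 0.677, -0.004], [0.001, -0.007, -1.0]]
force: [-0.7, -1.2, -0.8]
opening: 36.7
```

```bash
python3 -c "
from h import *
go(438,288.5,103,42.8)
S=grab_frame('scene');crop(S,330,220,490,360,5,'l1.png')"
```

```text
t 9.32 tcp [437.6 288.3 196.7] yang 42.6 tilt 0.39 F [-0.7 -1.2 -0.8] open 36.7 j [-0.03  0.37 -0.82  1.89  0.32  1.02 -0.25]
units [-0.006  0.036  3.124] turn [-0.08 -0.01 -0.04] then units [-3.000e-03  1.500e-02  3.124e+00]
```

View pics/l1.png

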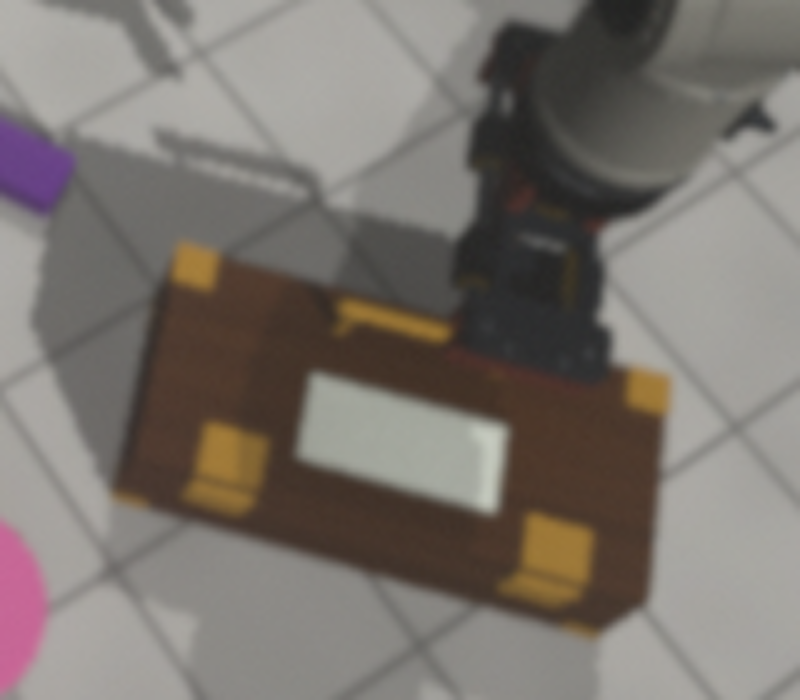

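The bar runs from about (340,310) to (450,330) in the crop, under the jaws, and the lid is shut. I'll descend and pinch.

send_rows([
  [0,0,0.7,0,0,0],
  [0,0,0.7,0,0,0],
  [0,0,0.7,0,0,0],
  [0,0,0.6,0,0,0],
  [0,0,0.38,0,0,0],
])

```text
t: 9.78
tcp_pos: [440.2, 288.8, 107.6]
tcp_rot: [[-0.675, 0.738, -0.0], [0.738, 0.675, -0.001], [-0.0, -0.001, -1.0]]
force: [0.6, -0.4, 0.9]
opening: 36.8
```

send_rows([
  [0,0,0,0,0,0],
  [0,0,0,0,0,0],
  [0,0,0,0,0,0],
  [0,0,0,0,0,0],
  [0,0,0,0,0,0],
], gripper=0, squeeze=15)

```text
t: 10.2
tcp_pos: [436.0, 286.0, 108.2]
tcp_rot: [[-0.677, 0.736, -0.006], [0.736, 0.677, -0.009], [-0.002, -0.011, -1.0]]
force: [-12.3, -10.3, 9.2]
opening: 10.3
```

send_rows([
  [0,0,0,0,0,0],
  [0,0,0,0,0,0],
  [0,0,0,0,0,0],
])

```text
t: 10.45
tcp_pos: [436.0, 286.0, 108.2]
tcp_rot: [[-0.677, 0.736, -0.006], [0.736, 0.677, -0.009], [-0.002, -0.01, -1.0]]
force: [-11.8, -9.5, 7.4]
opening: 10.5
```

```bash
python3 -c "
from h import *
go(438,288.5,103,42.8)
# arc increments per 6.69 deg (15 rows) of handle about hinge, units: along y (case x) and tool z (down)
N=16;a=np.radians(np.linspace(155.4,155.4-101.5,N+1));r=115.5
print(np.c_[np.diff(r*np.cos(a)),-np.diff(r*np.sin(a))].__truediv__(30).round(2).tolist())"
```

```text
t 10.45 tcp [436.  286.  108.2] yang 42.6 tilt 0.61 F [-11.8  -9.5   7.4] open 10.5 j [-0.1   0.49 -0.76  1.98  0.44  0.86 -0.35]
units [0.017 0.108 0.173] turn [-0.12  0.02 -0.04] then units [0.017 0.106 0.174]
[[0.2, -0.38], [0.24, -0.35], [0.28, -0.32], [0.31, -0.29], [0.34, -0.26], [0.37, -0.22], [0.39, -0.17], [0.41, -0.13], [0.42, -0.08], [0.42, -0.04], [0.43, 0.01], [0.42, 0.06], [0.41, 0.1], [0.4, 0.15], [0.38, 0.19], [0.36, 0.23]]
```

send_rows([
  [0,-0.1,-0.1,0,0,0],
  [0,0.2,-0.38,0,0,0],
  [0,0.24,-0.35,0,0,0],
  [0,0.28,-0.32,0,0,0],
  [0,0.31,-0.29,0,0,0],
])

```text
t: 10.87
tcp_pos: [462.0, 310.0, 152.4]
tcp_rot: [[-0.677, 0.736, 0.003], [0.736, 0.677, 0.004], [0.001, 0.005, -1.0]]
force: [8.1, 7.7, -23.1]
opening: 10.0
```

send_rows([
  [0,0,0,0,0,0],
  [0,0,0,0,0,0],
])

```text
t: 11.03
tcp_pos: [462.9, 310.8, 153.3]
tcp_rot: [[-0.677, 0.736, 0.005], [0.736, 0.677, 0.005], [0.0, 0.007, -1.0]]
force: [5.6, 4.1, -6.7]
opening: 10.6
```

```bash
cat > arc.py <<'E'
from h import *
s=observe();x=np.array([.734,.679]);c=np.array([436,286.])
p=np.array(s["tcp_pos"]);print("along case x from start",np.dot(p[:2]-c,x).round(1),"z",p[2].round(1),"Fx,Fz",np.dot(np.array(s["force"])[:2],x).round(1),round(s["force"][2],1),"open",s["opening"])
X=np.dot(p[:2]-c,x)-105
print("radius from hinge if grasp z = z+19-4.5:",np.hypot(X,p[2]+14.8-75.5),"angle",155.4-np.degrees(np.arctan2(p[2]+14.8-75.5,X)))
E
python3 arc.py
```

```text
along case x from start 36.6 z 153.3 Fx,Fz 6.9 -6.7 open 10.601837343318191
radius from hinge if grasp z = z+19-4.5: 115.10195784535041 angle 28.924820507576342
```

Tracking well; continuing the arc.

send_rows([
  [0,0.34,-0.26,0,0,0],
  [0,0.37,-0.22,0,0,0],
  [0,0.39,-0.17,0,0,0],
  [0,0.41,-0.13,0,0,0],
  [0,0.42,-0.08,0,0,0],
])

```text
t: 11.45
tcp_pos: [502.1, 346.5, 176.6]
tcp_rot: [[-0.677, 0.736, -0.003], [0.736, 0.677, -0.003], [-0.0, -0.004, -1.0]]
force: [-3.2, -2.1, -10.6]
opening: 10.5
```

send_rows([
  [0,0.42,-0.04,0,0,0],
  [0,0.43,0.01,0,0,0],
  [0,0.42,0.06,0,0,0],
  [0,0,0,0,0,0],
  [0,0,0,0,0,0],
])

```text
t: 11.87
tcp_pos: [531.1, 373.4, 176.2]
tcp_rot: [[-0.677, 0.736, -0.0], [0.736, 0.677, 0.0], [0.0, -0.0, -1.0]]
force: [1.4, 1.1, -8.0]
opening: 10.8
```

```bash
python3 arc.py
```

```text
along case x from start 129.1 z 176.2 Fx,Fz 1.8 -8.0 open 10.769480235220444
radius from hinge if grasp z = z+19-4.5: 118.0015846530532 angle 77.20001153023556
```

send_rows([
  [0,0.41,0.1,0,0,0],
  [0,0.4,0.15,0,0,0],
  [0,0.38,0.19,0,0,0],
  [0,0.34,0.22,0,0,0],
  [0,0.06,0.05,0,0,0],
])

```text
t: 12.28
tcp_pos: [561.9, 401.7, 155.8]
tcp_rot: [[-0.677, 0.736, -0.009], [0.736, 0.677, -0.011], [-0.002, -0.014, -1.0]]
force: [-21.4, -22.6, 25.0]
opening: 14.5
```

send_rows([
  [0,0,0,0,0,0],
  [0,0,0,0,0,0],
  [0,0,0,0,0,0],
])

```text
t: 12.53
tcp_pos: [560.4, 400.2, 156.0]
tcp_rot: [[-0.677, 0.736, -0.01], [0.736, 0.677, -0.013], [-0.003, -0.016, -1.0]]
force: [-19.1, -19.4, 16.3]
opening: 11.0
```

```bash
python3 arc.py
```

```text
along case x from start 168.9 z 156.0 Fx,Fz -27.2 16.3 open 10.95216329656126
radius from hinge if grasp z = z+19-4.5: 114.69229364014761 angle 99.23784074661671
```

send_rows([
  [0,0,0,0,0,0],
  [0,0,0,0,0,0],
  [0,0,0,0,0,0],
  [0,0,0,0,0,0],
  [0,0,-0.5,0,0,0],
], gripper=36)

```text
t: 12.95
tcp_pos: [565.5, 405.1, 169.0]
tcp_rot: [[-0.677, 0.736, -0.002], [0.736, 0.677, -0.001], [0.0, -0.002, -1.0]]
force: [-0.5, -0.5, -0.5]
opening: 31.3
```

send_rows([
  [0,0,-0.7,0,0,0],
  [0,0,-0.9,0,0,0],
  [0,0,-0.9,0,0,0],
  [0,0,-0.9,0,0,0],
  [0,0,-0.5,0,0,0],
])

```text
t: 13.37
tcp_pos: [566.8, 407.7, 293.0]
tcp_rot: [[-0.677, 0.736, 0.005], [0.736, 0.677, 0.005], [0.0, 0.007, -1.0]]
force: [-0.8, -0.0, 0.2]
opening: 31.3
```

```bash
python3 -c "
from h import *
go(572.7,-94,250,80)
T=grab_frame('top');S=grab_frame('scene')
for n,f in(('top',T),('scene',S)):
    for nm,rg,z in(('amb',AMB,25),('grn',GRN,33)):
        for b in blobs(f,z,*rg): 
            if 500<b[1][0]<760 and -160<b[1][1]<160: print(n,nm,*b)
a=cv2.resize(T['color'][160:330,50:330],None,fx=2.2,fy=2.2);b=cv2.resize(S['color'][180:380,280:500],None,fx=1.7,fy=1.87)
cv2.imwrite('pics/o1.png',np.hstack([a[:374],b[:374,:180*2]])[:,:,::-1])"
```

```text
t 13.37 tcp [566.8 407.7 293. ] yang 42.6 tilt 0.39 F [-0.8 -0.   0.2] open 31.3 j [-0.23  0.57 -0.76  1.37  0.39  1.34 -0.25]
units [-12.438 -11.189   1.351] turn [ 0.08  0.02 -7.47] then units [ -3.098 -16.434   1.433]
top amb [263. 237.] [572.3 -95.4] 72.4 39.2 79.4
top amb [255. 201.] [688.9 -70.9] 73.0 40.0 -32.6
top grn [214. 199.] [691.5  61.8] 78.7 47.5 -43.6
scene amb [275. 247.] [692.4 -62.2] 64.8 43.1 -30.6
scene amb [302. 225.] [574.  -87.8] 76.1 37.3 81.4
scene grn [296. 280.] [696.1  70.9] 79.1 52.1 -45.5
```

View pics/o1.png

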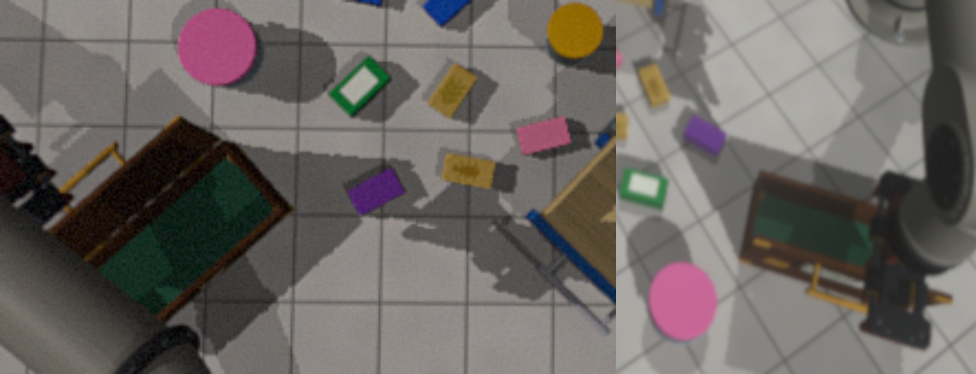

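Both amber blocks and the green box haven't moved. The lid stands open with the green lining visible, and the drawer is out. Next I'll go to the beetle block at (263,237).

send_rows([
  [-0.83,-0.75,0,0,0,0],
  [-0.83,-0.75,0,0,0,0],
  [-0.83,-0.75,0,0,0,0],
  [-0.83,-0.75,0,0,0,0],
  [-0.83,-0.75,0,0,0,0],
], gripper=75)

```text
t: 13.88
tcp_pos: [567.2, 236.7, 286.9]
tcp_rot: [[-0.677, 0.736, -0.0], [0.736, 0.677, 0.0], [0.0, 0.0, -1.0]]
force: [0.8, 0.6, -0.2]
opening: 61.1
```

send_rows([
  [-0.83,-0.75,0,0,0,0],
  [-0.83,-0.75,0,0,0,0],
  [-0.83,-0.75,0,0,0,0],
  [-0.83,-0.75,0,0,0,0],
  [-0.83,-0.75,0,0,0,0],
])

```text
t: 14.3
tcp_pos: [568.7, 68.8, 287.1]
tcp_rot: [[-0.677, 0.736, 0.0], [0.736, 0.677, 0.0], [-0.0, 0.0, -1.0]]
force: [0.5, -0.4, -0.5]
opening: 65.6
```

send_rows([
  [-0.83,-0.75,0,0,0,0],
  [-0.83,-0.75,0,0,0,0],
  [-0.83,-0.75,0,0,0,0],
  [-0.83,-0.75,0,0,0,0],
  [-0.83,-0.75,0,0,0,0],
])

```text
t: 14.72
tcp_pos: [570.2, -98.9, 287.2]
tcp_rot: [[-0.677, 0.736, 0.0], [0.736, 0.677, 0.0], [-0.0, 0.0, -1.0]]
force: [1.1, -0.1, 0.5]
opening: 66.0
```

send_rows([
  [0,0,0,0,0,0.97],
  [0,0,0,0,0,0.97],
  [0,0,0,0,0,0.97],
  [0,0,0,0,0,0.97],
  [0,0,0,0,0,0.97],
])

```text
t: 15.13
tcp_pos: [570.4, -97.4, 287.0]
tcp_rot: [[-0.311, 0.95, 0.0], [0.95, 0.311, 0.0], [0.0, 0.0, -1.0]]
force: [0.4, -0.6, -0.4]
opening: 66.0
```

send_rows([
  [0,0,0,0,0,0.97],
  [0,0,0,0,0,0.97],
  [0,0,0,0,0,0.97],
  [0,0,0,0,0,0.97],
  [0,0,0,0,0,0.97],
])

```text
t: 15.55
tcp_pos: [570.5, -97.2, 287.0]
tcp_rot: [[0.106, 0.994, 0.0], [0.994, -0.106, 0.0], [0.0, -0.0, -1.0]]
force: [0.6, -0.9, -1.0]
opening: 66.0
```

send_rows([
  [0,0,0.5,0,0,0.94],
  [0,0,0.9,0,0,0],
  [0,0,0.9,0,0,0],
  [0,0,0.9,0,0,0],
  [0,0,0,0,0,0],
])

```text
t: 15.97
tcp_pos: [567.0, -97.3, 186.1]
tcp_rot: [[0.183, 0.983, -0.008], [0.983, -0.183, 0.001], [-0.0, -0.009, -1.0]]
force: [-0.2, 0.3, -1.6]
opening: 66.3
```

```bash
python3 -c "
from h import *
go(572,-94.8,6,-10.5)
T=grab_frame('top');S=grab_frame('scene')
for b in blobs(T,90,*AMB): 
    if b[0][0]<200 : print(*b)
crop(T,60,180,210,330,4,'lid.png')"
```

```text
t 15.97 tcp [567.  -97.3 186.1] yang -10.6 tilt 0.49 F [-0.2  0.3 -1.6] open 66.3 j [ 0.46  0.4  -0.51  1.8   0.23  1.   -0.32]
units [0.114 0.2   6.001] turn [-0.1   0.   -0.01] then units [0.112 0.148 6.003]
[ 90. 241.] [554.3 422. ] 113.4 35.2 -48.4
[122.  57.] [1128.1  348.5] 258.6 257.6 2.0
```

View pics/lid.png

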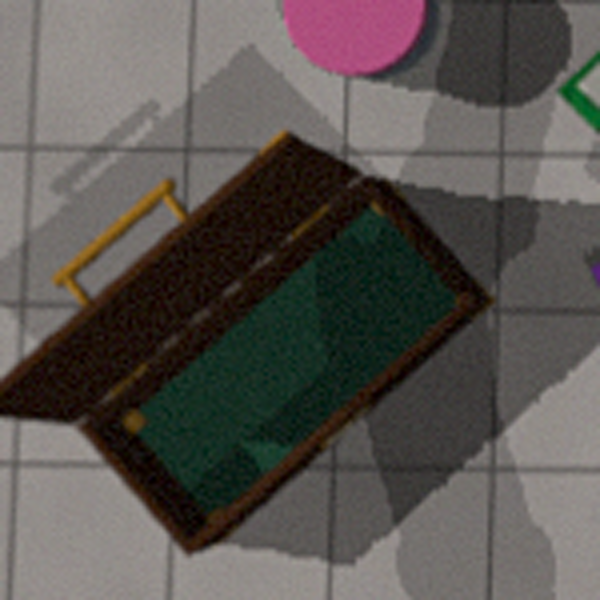

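The lid stands open with the bar from (62,272) to (168,188) in the crop, the rim's front corners at (190,550) and (490,300), and its back corners at (80,425) and (370,180). I'll compute the lid angle and case pose from these.

Run:
```python
from h import *
T=grab_frame('top')
q=lambda p:[(60+a/4,180+b/4) for a,b in p]
P=ray(T,q([(190,550),(490,300),(370,180),(80,425)]),75)[:,:2];print(P.round(1),[np.linalg.norm(P[i]-P[i-1]).round(1) for i in range(4)])
c=P.mean(0);y=P[0]-P[1]+P[3]-P[2];a=np.degrees(np.arctan2(y[1],y[0]))-90;print("centre",c,"yaw",a)
x=np.array([np.cos(np.radians(a)),np.sin(np.radians(a))])
f=(P[0]+P[1])/2
for z in(165,170,175):
    B=ray(T,q([(62,272),(168,188)]),z)[:,:2];print(z,B.round(1),"bar rel hinge",np.dot(B.mean(0)-c,x)-65.5,"using front",np.dot(B.mean(0)-f,x)-131)
for th in(1.6,1.65,1.69,1.72,1.75):
    b=np.radians(155.4)-th;print(th,115.5*np.cos(b),75.5+115.5*np.sin(b))
print(proj(T,[[*(c+x*0),8]]))
```

```text
[[324.3 366.5]
 [514.1 146.9]
 [604.5 240.9]
 [416.6 452.7]] [np.float64(126.3), np.float64(290.3), np.float64(130.4), np.float64(283.2)]
centre [464.90556592 301.74444799] yaw 41.199734785868856
165 [[532.2 433.9]
 [592.9 361.4]] bar rel hinge 71.10523775238443 using front 69.65871016626636
170 [[532.2 431.8]
 [592.7 359.6]] bar rel hinge 69.75411493393477 using front 68.3075873478167
175 [[532.2 429.7]
 [592.5 357.8]] bar rel hinge 68.40299211548503 using front 66.95646452936697
1.6 51.12636969131521 179.06806613134654
1.65 56.23872095046573 176.3833795322879
1.69 60.22799515017604 174.05373458266496
1.72 63.15706315062335 172.2028198874685
1.75 66.02929405720897 170.26487918161786
[[137.18238664 269.66410268]]
```

Lid is at its stop (~1.75 rad), and the case centre is about (466,306) at 42°. Grasping the beetle block now.

send_rows([
  [0.09,0.03,0.9,0,0,0],
  [0,0,0.9,0,0,0],
  [0,0,0.9,0,0,0],
  [0,0,0.9,0,0,0],
  [0,0,0.8,0,0,0],
])

```text
t: 16.53
tcp_pos: [573.7, -95.2, 60.0]
tcp_rot: [[0.184, 0.983, 0.004], [0.983, -0.184, -0.0], [0.0, 0.004, -1.0]]
force: [-0.2, -0.2, -0.3]
opening: 66.0
```

send_rows([
  [0,0,0.6,0,0,0],
  [0,0,0.4,0,0,0],
  [0,0,0.3,0,0,0],
  [0,0,0.1,0,0,0],
  [0,0,0,0,0,0],
])

```text
t: 16.95
tcp_pos: [572.6, -94.9, 17.7]
tcp_rot: [[0.184, 0.983, 0.001], [0.983, -0.184, -0.0], [0.0, 0.001, -1.0]]
force: [0.2, 0.0, 0.9]
opening: 65.9
```

```bash
python3 -c "
from h import *
go(572,-94.8,5,-10.5)"
```

```text
t 16.95 tcp [572.6 -94.9  17.7] yang -10.6 tilt 0.06 F [0.2 0.  0.9] open 65.9 j [ 0.38  0.63 -0.42  1.91  0.39  0.69 -0.46]
units [ 0.    -0.022  0.423] turn [ 0.01 -0.   -0.02] then units [ 0.    -0.022  0.423]
```

send_rows([
  [0,0,0.2,0,0,0],
  [0,0,0.22,0,0,0],
  [0,0,0,0,0,0],
])

```text
t: 17.2
tcp_pos: [571.7, -95.0, 4.0]
tcp_rot: [[0.184, 0.983, -0.001], [0.983, -0.184, -0.0], [-0.0, -0.0, -1.0]]
force: [-0.4, 0.0, -0.3]
opening: 66.0
```

send_rows([
  [0,0,0,0,0,0],
  [0,0,0,0,0,0],
  [0,0,0,0,0,0],
  [0,0,0,0,0,0],
  [0,0,0,0,0,0],
], gripper=0, squeeze=20)

```text
t: 17.62
tcp_pos: [572.1, -94.9, 4.8]
tcp_rot: [[0.184, 0.983, 0.0], [0.983, -0.184, -0.0], [-0.0, 0.0, -1.0]]
force: [-0.6, -0.6, 1.4]
opening: 40.9
```

send_rows([
  [0,0,0,0,0,0],
  [0,0,0,0,0,0],
  [0,0,-0.3,0,0,0],
  [0,0,-0.5,0,0,0],
  [0,0,-0.5,0,0,0],
])

```text
t: 18.03
tcp_pos: [571.4, -94.8, 43.9]
tcp_rot: [[0.183, 0.983, -0.001], [0.983, -0.183, 0.0], [0.0, -0.001, -1.0]]
force: [0.7, 0.3, -0.5]
opening: 41.2
```

send_rows([
  [0,0,-0.9,0,0,0],
  [0,0,-0.9,0,0,0],
  [0,0,-0.9,0,0,0],
  [0,0,-0.9,0,0,0],
  [0,0,-0.4,0,0,0],
])

```text
t: 18.45
tcp_pos: [573.5, -94.8, 167.5]
tcp_rot: [[0.184, 0.983, 0.005], [0.983, -0.184, -0.001], [0.0, 0.005, -1.0]]
force: [1.4, -0.8, -0.3]
opening: 40.9
```

```bash
python3 -c "
from h import *
x=np.array([.743,.669]);y=np.array([-.669,.743]);c=np.array([466,306.])
for d in(-58,58): print((c+d*y).round(1))
go(*(c-2*x-58*y),170,-48)"
```

```text
[504.8 262.9]
[427.2 349.1]
t 18.45 tcp [573.5 -94.8 167.5] yang -10.6 tilt 0.27 F [ 1.4 -0.8 -0.3] open 40.9 j [ 0.45  0.43 -0.51  1.82  0.25  0.96 -0.35]
units [11.249 -4.479 -0.102] turn [ 0.05 -0.02  7.48] then units [  6.211 -10.393  -0.083]
```

send_rows([
  [0.94,-0.37,0,0,0,0],
  [0.94,-0.37,0,0,0,0],
  [0.94,-0.37,0,0,0,0],
  [0.94,-0.37,0,0,0,0],
  [0.94,-0.37,0,0,0,0],
])

```text
t: 18.87
tcp_pos: [542.4, 55.0, 163.2]
tcp_rot: [[0.184, 0.983, -0.001], [0.983, -0.184, -0.0], [-0.0, -0.001, -1.0]]
force: [0.7, -0.6, -1.7]
opening: 40.9
```

send_rows([
  [0.94,-0.37,0,0,0,0],
  [0.94,-0.37,0,0,0,0],
  [0.94,-0.37,0,0,0,0],
  [0.94,-0.37,0,0,0,0],
  [0.94,-0.37,0,0,0,0],
])

```text
t: 19.28
tcp_pos: [513.7, 203.7, 163.1]
tcp_rot: [[0.184, 0.983, -0.001], [0.983, -0.184, -0.001], [-0.001, -0.001, -1.0]]
force: [0.6, -0.5, -1.3]
opening: 41.1
```

send_rows([
  [0.94,-0.37,0,0,0,0],
  [0.94,-0.37,0,0,0,0],
  [0,0,0,0,0,0.94],
  [0,0,0,0,0,0.94],
  [0,0,0,0,0,0.94],
])

```text
t: 19.7
tcp_pos: [502.3, 262.7, 162.9]
tcp_rot: [[0.42, 0.908, -0.001], [0.908, -0.42, -0.0], [-0.001, -0.001, -1.0]]
force: [-0.1, 0.0, -0.3]
opening: 40.9
```

send_rows([
  [0,0,0,0,0,0.94],
  [0,0,0,0,0,0.94],
  [0,0,0,0,0,0.94],
  [0,0,0,0,0,0.94],
  [0,0,0,0,0,0.94],
])

```text
t: 20.12
tcp_pos: [502.7, 261.9, 163.0]
tcp_rot: [[0.748, 0.664, -0.001], [0.664, -0.748, -0.001], [-0.001, -0.0, -1.0]]
force: [-1.0, 0.3, -0.9]
opening: 40.9
```

```bash
python3 -c "
from h import *
go(503.3,261.6,13,-48)"
```

```text
t 20.12 tcp [502.7 261.9 163. ] yang -48.4 tilt 0.06 F [-1.   0.3 -0.9] open 40.9 j [-0.22  0.41 -0.47  1.85  0.22  0.94 -1.63]
units [0.014 0.021 5.001] turn [-0.    0.01 -0.08] then units [0.009 0.021 5.001]
```

send_rows([
  [0,0,0.7,0,0,0],
  [0,0,0.8,0,0,0],
  [0,0,0.8,0,0,0],
  [0,0,0.8,0,0,0],
  [0,0,0.7,0,0,0],
])

```text
t: 20.53
tcp_pos: [502.4, 261.6, 47.7]
tcp_rot: [[0.745, 0.667, -0.001], [0.667, -0.745, -0.001], [-0.002, -0.0, -1.0]]
force: [0.3, -0.3, -0.7]
opening: 41.1
```

send_rows([
  [0,0,0.5,0,0,0],
  [0,0,0.3,0,0,0],
  [0,0,0.2,0,0,0],
  [0,0,0,0,0,0],
  [0,0,0,0,0,0],
])

```text
t: 20.95
tcp_pos: [503.4, 262.4, 19.9]
tcp_rot: [[0.745, 0.667, 0.0], [0.667, -0.745, 0.0], [0.0, 0.0, -1.0]]
force: [0.2, -0.2, -0.3]
opening: 40.9
```

```bash
python3 -c "
from h import *
go(503.3,261.6,13,-48)"
```

```text
t 20.95 tcp [503.4 262.4  19.9] yang -48.2 tilt 0.02 F [ 0.2 -0.2 -0.3] open 40.9 j [-0.29  0.6  -0.39  1.94  0.36  0.67 -1.74]
units [-0.02   0.018  0.231] turn [ 0.   -0.   -0.04] then units [-0.02   0.018  0.231]
```

send_rows([
  [0,0,0.1,0,0,0],
  [0,0,0.1,0,0,0],
  [0,0,0.03,0,0,0],
  [0,0,0,0,0,0],
])

```text
t: 21.28
tcp_pos: [503.4, 262.2, 12.8]
tcp_rot: [[0.745, 0.667, 0.0], [0.667, -0.745, 0.0], [0.0, 0.0, -1.0]]
force: [-0.7, -0.7, -0.3]
opening: 41.4
```

send_rows([
  [0,0,0,0,0,0],
  [0,0,0,0,0,0],
  [0,0,0,0,0,0],
  [0,0,-0.3,0,0,0],
  [0,0,-0.6,0,0,0],
], gripper=75)

```text
t: 21.7
tcp_pos: [501.9, 261.4, 38.7]
tcp_rot: [[0.745, 0.667, -0.003], [0.667, -0.745, -0.002], [-0.004, -0.001, -1.0]]
force: [-0.4, -0.5, 0.7]
opening: 65.4
```

send_rows([
  [0,0,-0.9,0,0,0],
  [0,0,-0.9,0,0,0],
  [0,0,-0.9,0,0,0],
  [0,0,-0.9,0,0,0],
  [0,0,-0.9,0,0,0],
])

```text
t: 22.12
tcp_pos: [502.9, 262.2, 176.8]
tcp_rot: [[0.745, 0.667, 0.0], [0.667, -0.745, 0.0], [0.001, 0.0, -1.0]]
force: [0.5, 0.1, -0.1]
opening: 65.8
```

```bash
python3 -c "
from h import *
T=grab_frame('top')
for b in list(blobs(T,25,*AMB))+list(blobs(T,33,*GRN)):
    if b[0][0]<290 and b[0][1]>120: print(*b)
go(688.5,-70,165,57.4)
go(688.5,-70,165,-122.6)"
```

```text
[152. 261.] [494.5 252.5] 44.1 41.4 42.5
[255. 201.] [689.  -70.9] 71.1 40.1 -32.7
[143. 262.] [492.1 278.5] 175.2 101.4 -46.2
[214. 199.] [691.6  61.9] 78.6 47.5 -43.8
t 22.17 tcp [505.5 264.1 182.2] yang -48.2 tilt 0.49 F [2.2 0.2 3.1] open 65.7 j [-0.21  0.39 -0.48  1.83  0.21  0.97 -1.62]
units [-2.886 12.366  0.575] turn [  0.1   -0.05 -21.11] then units [-11.139  -6.095   0.574]
t 22.17 tcp [505.5 264.1 182.2] yang -48.2 tilt 0.49 F [2.2 0.2 3.1] open 65.7 j [-0.21  0.39 -0.48  1.83  0.21  0.97 -1.62]
units [-2.886 12.366  0.575] turn [-0.04 -0.1  14.89] then units [11.139  6.095  0.574]
```

send_rows([
  [-0.22,0.95,0,0,0,0],
  [-0.22,0.95,0,0,0,0],
  [-0.22,0.95,0,0,0,0],
  [-0.22,0.95,0,0,0,0],
  [-0.22,0.95,0,0,0,0],
])

```text
t: 22.58
tcp_pos: [574.1, 132.8, 175.4]
tcp_rot: [[0.745, 0.667, 0.001], [0.667, -0.745, 0.0], [0.001, 0.0, -1.0]]
force: [-0.4, 0.2, -0.4]
opening: 65.8
```

send_rows([
  [-0.22,0.95,0,0,0,0],
  [-0.22,0.95,0,0,0,0],
  [-0.22,0.95,0,0,0,0],
  [-0.22,0.95,0,0,0,0],
  [-0.22,0.95,0,0,0,0],
])

```text
t: 23.0
tcp_pos: [644.5, 4.5, 175.3]
tcp_rot: [[0.745, 0.667, 0.0], [0.667, -0.745, 0.0], [0.0, 0.0, -1.0]]
force: [1.3, 0.1, 0.3]
opening: 65.7
```

send_rows([
  [-0.22,0.95,0,0,0,0],
  [-0.22,0.95,0,0,0,0],
  [-0.22,0.95,0,0,0,0],
  [0,0,0,0,0,-0.95],
  [0,0,0,0,0,-0.95],
])

```text
t: 23.42
tcp_pos: [686.7, -74.1, 174.8]
tcp_rot: [[0.625, 0.78, 0.0], [0.78, -0.625, -0.001], [-0.001, 0.001, -1.0]]
force: [-0.9, 0.1, 0.5]
opening: 65.6
```

send_rows([
  [0,0,0,0,0,-0.96],
  [0,0,0,0,0,-0.96],
  [0,0,0,0,0,-0.96],
  [0,0,0,0,0,-0.96],
  [0,0,0,0,0,-0.96],
])

```text
t: 23.83
tcp_pos: [686.1, -71.1, 175.2]
tcp_rot: [[0.249, 0.968, 0.0], [0.968, -0.249, 0.0], [0.0, 0.0, -1.0]]
force: [0.6, 0.2, -0.1]
opening: 65.8
```

send_rows([
  [0,0,0,0,0,-0.96],
  [0,0,0,0,0,-0.96],
  [0,0,0,0,0,-0.96],
  [0,0,0,0,0,-0.96],
  [0,0,0,0,0,-0.96],
])

```text
t: 24.25
tcp_pos: [686.2, -71.2, 175.2]
tcp_rot: [[-0.166, 0.986, 0.0], [0.986, 0.166, -0.0], [-0.0, 0.0, -1.0]]
force: [-0.4, -1.0, -0.1]
opening: 65.8
```

send_rows([
  [0,0,0,0,0,-0.96],
  [0,0,0,0,0,-0.96],
  [0,0,0,0,0,-0.96],
  [0,0,0,0,0,-0.96],
  [0,0,0,0,0,-0.96],
])

```text
t: 24.67
tcp_pos: [686.2, -71.2, 175.2]
tcp_rot: [[-0.553, 0.833, 0.0], [0.833, 0.553, -0.0], [-0.0, 0.0, -1.0]]
force: [-1.1, 0.6, -0.3]
opening: 65.8
```

send_rows([
  [0,0,0,0,0,-0.96],
  [0,0,0,0,0,-0.96],
  [0,0,0,0,0,-0.96],
  [0,0,0,0,0,-0.96],
  [0,0,0,0,0,-0.96],
])

```text
t: 25.08
tcp_pos: [686.2, -71.3, 175.2]
tcp_rot: [[-0.844, 0.537, 0.0], [0.537, 0.844, -0.0], [-0.0, -0.0, -1.0]]
force: [0.5, 0.3, 0.0]
opening: 65.8
```

```bash
python3 -c "
from h import *
go(688.5,-70,5,57.4)
T=grab_frame('top')
h=cv2.cvtColor(T['color'],cv2.COLOR_RGB2HSV)
for b in list(blobs(grab_frame('scene'),25,*AMB)):
    if b[0][0]<480 and b[0][1]>210: print(*b)
crop(T,70,130,310,310,3.3,'p1.png')"
```

```text
t 25.08 tcp [686.2 -71.3 175.2] yang 57.6 tilt 0.02 F [0.5 0.3 0. ] open 65.8 j [ 0.51  0.66 -0.76  1.52  0.48  1.15  0.66]
units [-0.042  0.078  5.673] turn [-0.    0.    0.03] then units [-0.043  0.077  5.673]
[421. 336.] [473.8 393.8] 157.7 55.1 -47.5
[370. 316.] [564.7 272.9] 69.1 30.9 -79.6
[385. 302.] [499.6 261.5] 68.6 45.4 44.2
[275. 247.] [692.4 -62.2] 64.8 43.1 -30.6
[ 93. 280.] [1241.2 -254.7] 263.0 262.6 59.9
```

View pics/p1.png

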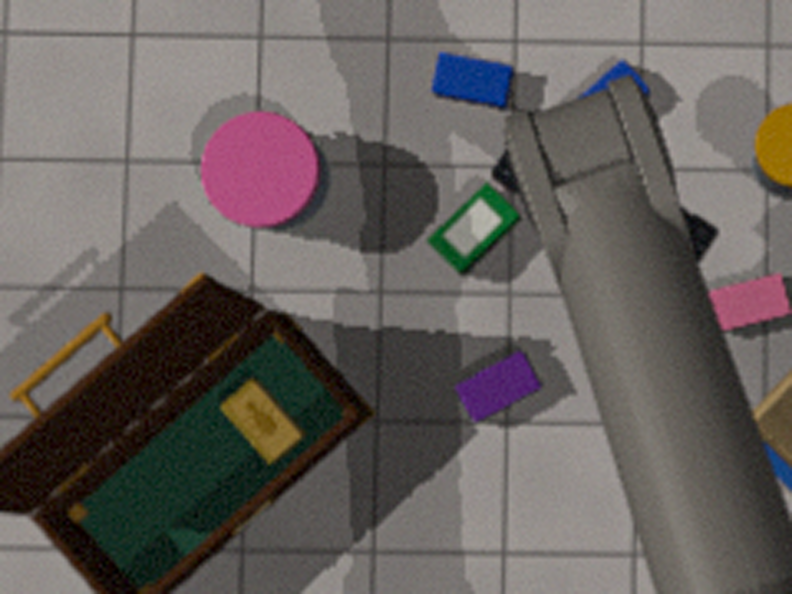

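The beetle block lies flat in the case at crop (260,420), and the lid is still open. Grasping the second amber block.

send_rows([
  [-0.04,0.08,0.8,0,0,0],
  [0,0,0.9,0,0,0],
  [0,0,0.9,0,0,0],
  [0,0,0.9,0,0,0],
  [0,0,0.8,0,0,0],
])

```text
t: 25.6
tcp_pos: [688.1, -70.0, 44.3]
tcp_rot: [[-0.84, 0.543, -0.001], [0.543, 0.84, -0.0], [0.0, -0.001, -1.0]]
force: [-0.2, -0.2, -0.0]
opening: 66.1
```

send_rows([
  [0,0,0.6,0,0,0],
  [0,0,0.4,0,0,0],
  [0,0,0.25,0,0,0],
  [0,0,0,0,0,0],
  [0,0,0,0,0,0],
])

```text
t: 26.02
tcp_pos: [689.1, -69.7, 8.9]
tcp_rot: [[-0.841, 0.541, 0.001], [0.541, 0.841, 0.0], [-0.001, 0.0, -1.0]]
force: [-0.6, 0.1, -0.5]
opening: 65.7
```

```bash
python3 -c "
from h import *
go(688.5,-70,5,57.4)"
```

```text
t 26.02 tcp [689.1 -69.7   8.9] yang 57.3 tilt 0.05 F [-0.6  0.1 -0.5] open 65.7 j [ 0.45  0.84 -0.66  1.61  0.62  0.91  0.56]
units [ 0.01  -0.019  0.129] turn [ 0.01  0.01 -0.03] then units [ 0.01  -0.019  0.129]
```

send_rows([
  [0,0,0.12,0,0,0],
  [0,0,0,0,0,0],
  [0,0,0,0,0,0],
])

```text
t: 26.27
tcp_pos: [689.0, -69.9, 5.3]
tcp_rot: [[-0.841, 0.54, 0.001], [0.54, 0.841, -0.0], [-0.001, 0.0, -1.0]]
force: [-0.2, -1.2, -0.4]
opening: 66.0
```

send_rows([
  [0,0,0,0,0,0],
  [0,0,0,0,0,0],
  [0,0,0,0,0,0],
  [0,0,0,0,0,0],
  [0,0,0,0,0,0],
], gripper=0)

```text
t: 26.68
tcp_pos: [688.7, -69.6, 4.7]
tcp_rot: [[-0.842, 0.54, 0.0], [0.54, 0.842, 0.0], [-0.0, 0.0, -1.0]]
force: [-0.5, -0.5, 0.4]
opening: 41.0
```

send_rows([
  [0,0,0,0,0,0],
  [0,0,0,0,0,0],
  [0,0,-0.3,0,0,0],
  [0,0,-0.5,0,0,0],
  [0,0,-0.6,0,0,0],
])

```text
t: 27.1
tcp_pos: [687.7, -69.9, 46.9]
tcp_rot: [[-0.842, 0.54, -0.002], [0.54, 0.842, 0.0], [0.002, -0.001, -1.0]]
force: [0.4, -0.9, -0.9]
opening: 41.0
```

send_rows([
  [0,0,-0.9,0,0,0],
  [0,0,-0.9,0,0,0],
  [0,0,-0.9,0,0,0],
  [0,0,-0.9,0,0,0],
  [0,0,-0.6,0,0,0],
])

```text
t: 27.52
tcp_pos: [689.5, -69.4, 177.1]
tcp_rot: [[-0.842, 0.54, 0.004], [0.54, 0.842, -0.0], [-0.003, 0.002, -1.0]]
force: [0.4, -0.9, -0.9]
opening: 41.0
```

```bash
python3 -c "
from h import *
go(425.7,347.8,175,132)
go(520,180,175,132)"
```

```text
t 27.52 tcp [689.5 -69.4 177.1] yang 57.3 tilt 0.22 F [ 0.4 -0.9 -0.9] open 41.0 j [ 0.5   0.66 -0.76  1.51  0.48  1.16  0.66]
units [14.909  6.959  0.036] turn [ -0.     0.05 -14.93] then units [-2.771 16.218  0.071]
t 27.52 tcp [689.5 -69.4 177.1] yang 57.3 tilt 0.22 F [ 0.4 -0.9 -0.9] open 41.0 j [ 0.5   0.66 -0.76  1.51  0.48  1.16  0.66]
units [9.243 3.948 0.049] turn [ -0.     0.05 -14.93] then units [-1.364  9.958  0.071]
```

send_rows([
  [0.88,0.41,0,0,0,0],
  [0.88,0.41,0,0,0,0],
  [0.88,0.41,0,0,0,0],
  [0.88,0.41,0,0,0,0],
  [0.88,0.41,0,0,0,0],
])

```text
t: 27.93
tcp_pos: [609.8, 54.4, 174.0]
tcp_rot: [[-0.842, 0.54, 0.001], [0.54, 0.842, -0.0], [-0.001, 0.0, -1.0]]
force: [0.4, -0.1, 0.3]
opening: 40.8
```

send_rows([
  [0.88,0.41,0,0,0,0],
  [0.88,0.41,0,0,0,0],
  [0.88,0.41,0,0,0,0],
  [0.88,0.41,0,0,0,0],
  [0.88,0.41,0,0,0,0],
])

```text
t: 28.35
tcp_pos: [531.9, 177.5, 173.9]
tcp_rot: [[-0.842, 0.54, 0.001], [0.54, 0.842, -0.0], [-0.001, 0.0, -1.0]]
force: [-0.4, 1.1, -1.6]
opening: 40.8
```

send_rows([
  [0.88,0.41,0,0,0,0],
  [0.88,0.41,0,0,0,0],
  [0.88,0.41,0,0,0,0],
  [0.88,0.41,0,0,0,0],
  [0.88,0.41,0,0,0,0],
])

```text
t: 28.77
tcp_pos: [454.0, 300.5, 173.9]
tcp_rot: [[-0.842, 0.54, 0.002], [0.54, 0.842, -0.0], [-0.001, 0.001, -1.0]]
force: [1.4, 0.1, -2.1]
opening: 40.7
```

send_rows([
  [0.88,0.41,0,0,0,0],
  [0.83,0.41,0,0,0,0],
  [0,0,0,0,0,-1],
  [0,0,0,0,0,-1],
  [0,0,0,0,0,-1],
])

```text
t: 29.18
tcp_pos: [424.4, 348.6, 173.9]
tcp_rot: [[-0.955, 0.298, 0.002], [0.298, 0.955, 0.0], [-0.001, 0.0, -1.0]]
force: [0.6, -1.0, -0.3]
opening: 40.8
```

send_rows([
  [0,0,0,0,0,-1],
  [0,0,0,0,0,-1],
  [0,0,0,0,0,-1],
  [0,0,0,0,0,-1],
  [0,0,0,0,0,-1],
])

```text
t: 29.6
tcp_pos: [425.0, 347.8, 173.8]
tcp_rot: [[-0.991, -0.132, 0.001], [-0.132, 0.991, -0.0], [-0.001, -0.0, -1.0]]
force: [0.2, -0.1, -0.7]
opening: 41.0
```

send_rows([
  [0,0,0,0,0,-1],
  [0,0,0,0,0,-1],
  [0,0,0,0,0,-1],
  [0,0,0,0,0,-1],
  [0,0,0,0,0,-1],
])

```text
t: 30.02
tcp_pos: [425.1, 347.6, 173.8]
tcp_rot: [[-0.843, -0.538, 0.001], [-0.538, 0.843, -0.0], [-0.001, -0.001, -1.0]]
force: [-0.3, 0.4, -1.5]
opening: 41.3
```

send_rows([
  [0,0,0,0,0,-1],
  [0,0,0,0,0,-0.93],
  [0,0,0,0,0,0],
  [0,0,0,0,0,0],
])

```text
t: 30.35
tcp_pos: [425.1, 347.7, 173.3]
tcp_rot: [[-0.745, -0.667, 0.001], [-0.667, 0.745, 0.0], [-0.001, -0.0, -1.0]]
force: [-0.8, -0.1, -2.4]
opening: 41.0
```

```bash
python3 -c "
from h import *
go(425.7,347.8,13,132)"
```

```text
t 30.35 tcp [425.1 347.7 173.3] yang 131.8 tilt 0.04 F [-0.8 -0.1 -2.4] open 41.0 j [ 0.07  0.61 -1.18  1.85  0.63  1.12  0.96]
units [-0.013 -0.009  5.344] turn [-0.01  0.01 -0.04] then units [-0.016 -0.011  5.344]
```

send_rows([
  [0,0,0.7,0,0,0],
  [0,0,0.8,0,0,0],
  [0,0,0.8,0,0,0],
  [0,0,0.8,0,0,0],
  [0,0,0.8,0,0,0],
])

```text
t: 30.77
tcp_pos: [425.4, 347.7, 55.1]
tcp_rot: [[-0.746, -0.666, 0.001], [-0.666, 0.746, -0.0], [-0.001, -0.001, -1.0]]
force: [0.5, 0.7, -2.1]
opening: 40.8
```

send_rows([
  [0,0,0.6,0,0,0],
  [0,0,0.4,0,0,0],
  [0,0,0.2,0,0,0],
  [0,0,0,0,0,0],
  [0,0,0,0,0,0],
])

```text
t: 31.18
tcp_pos: [425.3, 348.3, 20.4]
tcp_rot: [[-0.744, -0.668, 0.001], [-0.668, 0.744, 0.001], [-0.001, -0.0, -1.0]]
force: [0.2, 0.5, -0.4]
opening: 41.0
```

```bash
python3 -c "
from h import *
go(425.7,347.8,13,132)"
```

```text
t 31.18 tcp [425.3 348.3  20.4] yang 131.9 tilt 0.06 F [ 0.2  0.5 -0.4] open 41.0 j [-0.07  0.79 -0.99  1.95  0.86  0.9   0.78]
units [ 0.002 -0.02   0.245] turn [-0.    0.01 -0.01] then units [ 0.002 -0.02   0.245]
```

send_rows([
  [0,0,0.1,0,0,0],
  [0,0,0.1,0,0,0],
  [0,0,0.05,0,0,0],
  [0,0,0,0,0,0],
])

```text
t: 31.52
tcp_pos: [425.4, 347.9, 12.7]
tcp_rot: [[-0.744, -0.668, 0.001], [-0.668, 0.744, 0.0], [-0.001, -0.001, -1.0]]
force: [0.1, -1.3, 3.0]
opening: 41.0
```

send_rows([
  [0,0,0,0,0,0],
  [0,0,0,0,0,0],
  [0,0,0,0,0,0],
  [0,0,-0.3,0,0,0],
  [0,0,-0.6,0,0,0],
], gripper=75)

```text
t: 31.93
tcp_pos: [424.1, 346.7, 38.2]
tcp_rot: [[-0.743, -0.669, -0.003], [-0.669, 0.743, -0.002], [0.003, 0.0, -1.0]]
force: [-0.8, -0.3, -0.2]
opening: 65.5
```

send_rows([
  [0,0,-0.9,0,0,0],
  [0,0,-0.9,0,0,0],
  [0,0,-0.9,0,0,0],
  [0,0,-0.9,0,0,0],
  [0,0,-0.9,0,0,0],
])

```text
t: 32.35
tcp_pos: [424.6, 347.8, 176.0]
tcp_rot: [[-0.743, -0.669, 0.0], [-0.669, 0.743, 0.0], [-0.0, 0.0, -1.0]]
force: [0.4, -0.8, 0.8]
opening: 66.1
```

```bash
python3 -c "
from h import *
T=grab_frame('top')
for b in list(blobs(T,33,*GRN)):
    if b[0][0]<290 and b[0][1]>120: print(*b)
go(691,62.5,165,46)"
```

```text
[115. 295.] [387.2 362. ] 77.6 40.8 69.1
[144. 260.] [496.3 274.7] 161.7 102.4 -47.7
[214. 199.] [691.6  61.9] 78.6 47.5 -43.8
t 32.4 tcp [425.9 350.4 181. ] yang 132.0 tilt 0.39 F [0.4 1.4 2.7] open 65.7 j [ 0.08  0.6  -1.19  1.85  0.62  1.12  0.96]
units [ -0.137 -13.044   0.531] turn [ 0.06  0.06 17.2 ] then units [-13.023  -0.766   0.532]
```

send_rows([
  [0,0,-0.9,0,0,0],
  [0,0,-0.9,0,0,0],
  [0,-0.93,0,0,0,0],
  [0,-0.93,0,0,0,0],
  [0,-0.93,0,0,0,0],
], gripper=85)

```text
t: 32.82
tcp_pos: [481.4, 285.3, 229.2]
tcp_rot: [[-0.742, -0.67, 0.002], [-0.67, 0.742, 0.0], [-0.001, -0.001, -1.0]]
force: [-0.1, 0.2, -0.4]
opening: 74.7
```

send_rows([
  [0,-0.93,0,0,0,0],
  [0,-0.93,0,0,0,0],
  [0,-0.93,0,0,0,0],
  [0,-0.93,0,0,0,0],
  [0,-0.93,0,0,0,0],
])

```text
t: 33.23
tcp_pos: [574.9, 180.7, 228.5]
tcp_rot: [[-0.743, -0.669, 0.0], [-0.669, 0.743, 0.0], [-0.0, -0.0, -1.0]]
force: [0.2, -0.0, -0.3]
opening: 74.9
```

send_rows([
  [0,-0.93,0,0,0,0],
  [0,-0.93,0,0,0,0],
  [0,-0.93,0,0,0,0],
  [0,-0.93,0,0,0,0],
  [0,-0.93,0,0,0,0],
])

```text
t: 33.65
tcp_pos: [668.1, 76.9, 228.4]
tcp_rot: [[-0.743, -0.669, -0.0], [-0.669, 0.743, 0.0], [-0.0, 0.0, -1.0]]
force: [-0.4, 1.2, 0.7]
opening: 74.6
```

send_rows([
  [0,-0.93,0,0,0,0],
  [0,0,0,0,0,0.95],
  [0,0,0,0,0,0.95],
  [0,0,0,0,0,0.95],
  [0,0,0,0,0,0.95],
])

```text
t: 34.07
tcp_pos: [686.1, 57.4, 228.3]
tcp_rot: [[-0.922, -0.386, -0.0], [-0.386, 0.922, 0.001], [-0.0, 0.001, -1.0]]
force: [0.2, -0.0, 0.3]
opening: 74.6
```

send_rows([
  [0,0,0,0,0,0.96],
  [0,0,0,0,0,0.96],
  [0,0,0,0,0,0.96],
  [0,0,0,0,0,0.96],
  [0,0,0,0,0,0.96],
])

```text
t: 34.48
tcp_pos: [685.9, 57.6, 228.4]
tcp_rot: [[-1.0, 0.022, -0.0], [0.022, 1.0, 0.0], [0.0, 0.0, -1.0]]
force: [-0.6, -0.1, 0.5]
opening: 74.6
```

send_rows([
  [0,0,0,0,0,0.96],
  [0,0,0,0,0,0.96],
  [0,0,0,0,0,0.96],
  [0,0,0,0,0,0.96],
  [0,0,0,0,0,0.96],
])

```text
t: 34.9
tcp_pos: [686.0, 57.6, 228.4]
tcp_rot: [[-0.905, 0.426, 0.0], [0.426, 0.905, 0.0], [0.0, 0.0, -1.0]]
force: [-0.3, -0.4, 0.0]
opening: 74.6
```

send_rows([
  [0,0,0,0,0,0.96],
  [0,0,0,0,0,0.96],
  [0,0,0,0,0,0.96],
  [0,0,0,0,0,0.96],
  [0,0,0,0,0,0],
])

```text
t: 35.32
tcp_pos: [686.0, 57.8, 228.6]
tcp_rot: [[-0.715, 0.699, 0.0], [0.699, 0.715, 0.0], [-0.0, 0.0, -1.0]]
force: [0.4, 0.9, 0.5]
opening: 74.6
```

```bash
python3 -c "
from h import *
go(691,62.5,12,46)
T=grab_frame('top');S=grab_frame('scene')
for b in list(blobs(S,33,*GRN)):
    if b[0][0]<320: print(*b)
crop(T,70,140,310,320,3.3,'p2.png')"
```

```text
t 35.32 tcp [686.   57.8 228.6] yang 45.6 tilt 0.02 F [0.4 0.9 0.5] open 74.6 j [ 0.35  0.62 -0.82  1.47  0.47  1.25  0.28]
units [-0.008  0.228  7.219] turn [ 0.    0.   -0.07] then units [-0.01   0.23   7.219]
[296. 280.] [695.8  70.6] 79.1 52.6 -45.1
```

View pics/p2.png

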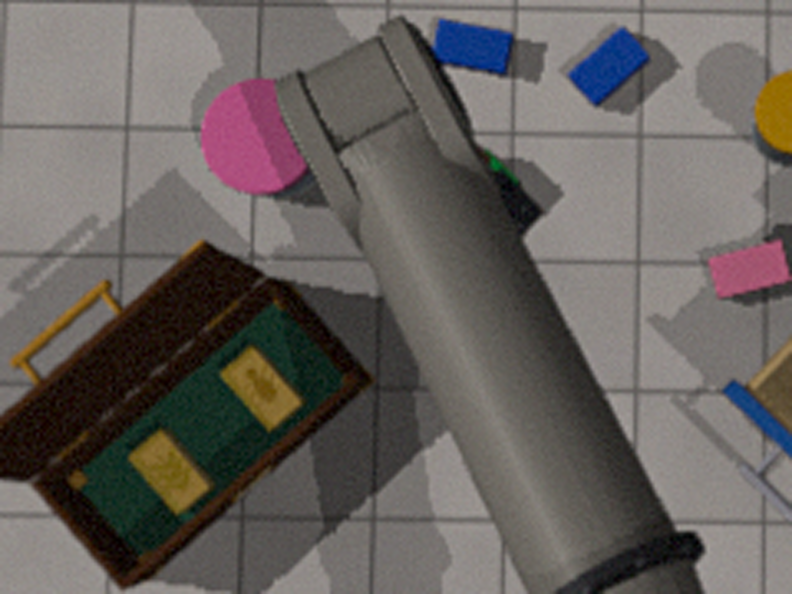

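Both amber blocks, leaf at (170,470) and beetle at (262,390), lie flat in the case with the lid open. Next is the green box.

send_rows([
  [0,0.1,0.8,0,0,0],
  [0,0.13,0.9,0,0,0],
  [0,0,0.9,0,0,0],
  [0,0,0.9,0,0,0],
  [0,0,0.9,0,0,0],
])

```text
t: 35.83
tcp_pos: [691.0, 62.3, 95.0]
tcp_rot: [[-0.718, 0.696, 0.0], [0.696, 0.718, 0.0], [0.0, 0.0, -1.0]]
force: [0.9, -0.4, 0.1]
opening: 74.3
```

send_rows([
  [0,0,0.8,0,0,0],
  [0,0,0.8,0,0,0],
  [0,0,0.6,0,0,0],
  [0,0,0.35,0,0,0],
  [0,0,0.15,0,0,0],
])

```text
t: 36.25
tcp_pos: [690.0, 62.1, 13.2]
tcp_rot: [[-0.718, 0.696, -0.003], [0.696, 0.718, 0.0], [0.002, -0.002, -1.0]]
force: [-0.5, -0.8, 0.4]
opening: 74.8
```

send_rows([
  [0,0,0,0,0,0],
  [0,0,0,0,0,0],
])

```text
t: 36.42
tcp_pos: [691.6, 62.7, 16.0]
tcp_rot: [[-0.717, 0.697, 0.001], [0.697, 0.717, 0.001], [-0.0, 0.001, -1.0]]
force: [-0.0, -1.4, 0.6]
opening: 74.8
```

```bash
python3 -c "
from h import *
go(691,62.5,8,46)"
```

```text
t 36.42 tcp [691.6  62.7  16. ] yang 45.8 tilt 0.08 F [-0.  -1.4  0.6] open 74.8 j [ 0.28  0.85 -0.7   1.6   0.64  0.94  0.15]
units [ 0.012 -0.019  0.268] turn [ 0.01  0.01 -0.04] then units [ 0.012 -0.019  0.268]
```

send_rows([
  [0,0,0.15,0,0,0],
  [0,0,0.1,0,0,0],
  [0,0,0,0,0,0],
])

```text
t: 36.67
tcp_pos: [691.0, 62.1, 7.6]
tcp_rot: [[-0.717, 0.698, 0.0], [0.698, 0.717, -0.0], [-0.0, -0.0, -1.0]]
force: [-1.0, -0.3, -0.4]
opening: 74.9
```

send_rows([
  [0,0,0,0,0,0],
  [0,0,0,0,0,0],
  [0,0,0,0,0,0],
  [0,0,0,0,0,0],
  [0,0,0,0,0,0],
], gripper=0)

```text
t: 37.08
tcp_pos: [691.2, 62.5, 7.8]
tcp_rot: [[-0.717, 0.697, 0.001], [0.697, 0.717, 0.0], [-0.0, 0.001, -1.0]]
force: [0.2, 0.8, 0.5]
opening: 46.1
```

send_rows([
  [0,0,0,0,0,0],
  [0,0,0,0,0,0],
  [0,0,-0.3,0,0,0],
  [0,0,-0.5,0,0,0],
  [0,0,-0.7,0,0,0],
])

```text
t: 37.5
tcp_pos: [689.9, 61.9, 52.4]
tcp_rot: [[-0.717, 0.697, -0.003], [0.697, 0.717, -0.001], [0.002, -0.002, -1.0]]
force: [0.4, -1.4, -1.2]
opening: 45.7
```

send_rows([
  [0,0,-0.9,0,0,0],
  [0,0,-0.9,0,0,0],
  [0,0,-0.9,0,0,0],
  [0,0,-0.9,0,0,0],
  [0,0,-0.9,0,0,0],
])

```text
t: 37.92
tcp_pos: [690.8, 62.4, 190.5]
tcp_rot: [[-0.717, 0.697, 0.001], [0.697, 0.717, 0.0], [-0.001, 0.001, -1.0]]
force: [0.3, -0.1, -1.9]
opening: 46.2
```

send_rows([
  [0,0,-0.9,0,0,0],
  [0,0,-0.6,0,0,0],
  [0,0,0,0,0,0],
])

```text
t: 38.17
tcp_pos: [692.9, 63.6, 239.1]
tcp_rot: [[-0.717, 0.697, 0.008], [0.697, 0.717, 0.001], [-0.005, 0.007, -1.0]]
force: [0.8, -0.2, -0.6]
opening: 46.4
```

```bash
python3 -c "
from h import *
go(481,-316,230,47.2)
T=grab_frame('top')
crop(T,270,170,430,320,4.5,'dr.png')
q=cv2.cvtColor(T['color'],cv2.COLOR_RGB2HSV)
"
```

```text
t 38.17 tcp [692.9  63.6 239.1] yang 45.8 tilt 0.47 F [ 0.8 -0.2 -0.6] open 46.4 j [ 0.34  0.62 -0.82  1.45  0.47  1.27  0.28]
units [ -3.762 -13.995   0.227] turn [ 0.08  0.06 -0.29] then units [ -3.414 -14.082   0.303]
```

View pics/dr.png

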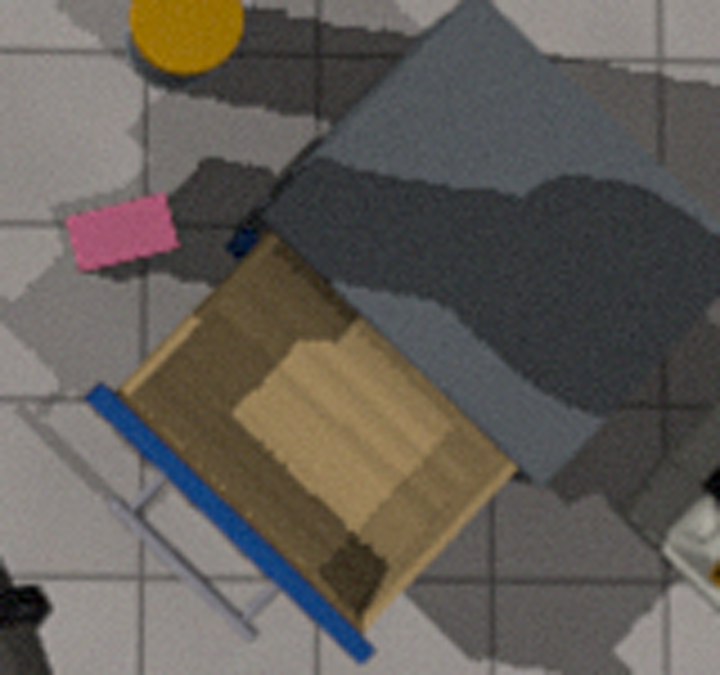

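The drawer is fully out and empty. Its visible floor has corners at about (125,390), (270,240), (510,465) and (360,625) in the crop. I'll check the target against this and then move.

```bash
python3 -c "
from h import *
T=grab_frame('top')
x=np.array([.734,-.679]);y=np.array([.679,.734]);c=np.array([503.1,-336.5])
for a,b,z in((-30,0,95),(-87.5,104,148),(-87.5,-104,148)): print(a,b,(proj(T,[[*(c+a*x+b*y),z]])[0]-[270,170])*4.5)"
```

```text
-30 0 [290.97262386 439.60735042]
-87.5 104 [124.64496004 397.27380794]
-87.5 -104 [359.53998878 620.02031337]
```

send_rows([
  [-0.25,-0.93,0,0,0,0],
  [-0.25,-0.93,0,0,0,0],
  [-0.25,-0.93,0,0,0,0],
  [-0.25,-0.93,0,0,0,0],
  [-0.25,-0.93,0,0,0,0],
])

```text
t: 38.68
tcp_pos: [618.6, -65.2, 230.8]
tcp_rot: [[-0.717, 0.697, -0.003], [0.697, 0.717, 0.0], [0.002, -0.002, -1.0]]
force: [-0.3, -0.5, -0.7]
opening: 46.3
```

send_rows([
  [-0.25,-0.93,0,0,0,0],
  [-0.25,-0.93,0,0,0,0],
  [-0.25,-0.93,0,0,0,0],
  [-0.25,-0.93,0,0,0,0],
  [-0.25,-0.93,0,0,0,0],
])

```text
t: 39.1
tcp_pos: [548.1, -191.1, 231.1]
tcp_rot: [[-0.717, 0.698, -0.003], [0.698, 0.717, 0.001], [0.002, -0.001, -1.0]]
force: [0.4, 0.6, -1.1]
opening: 46.0
```

send_rows([
  [-0.25,-0.93,0,0,0,0],
  [-0.25,-0.93,0,0,0,0],
  [-0.25,-0.93,0,0,0,0],
  [-0.25,-0.93,0,0,0,0],
  [-0.25,-0.93,0,0,0,-0.28],
])

```text
t: 39.52
tcp_pos: [477.6, -316.9, 231.1]
tcp_rot: [[-0.733, 0.68, -0.002], [0.68, 0.733, 0.001], [0.003, -0.001, -1.0]]
force: [0.1, -0.2, -1.7]
opening: 46.2
```

send_rows([
  [0,0,0,0,0,0],
  [0,0,0,0,0,0],
])

```text
t: 39.68
tcp_pos: [477.4, -317.7, 230.9]
tcp_rot: [[-0.73, 0.683, -0.003], [0.683, 0.73, 0.001], [0.003, -0.001, -1.0]]
force: [0.1, 0.8, -1.1]
opening: 45.8
```

```bash
python3 -c "
from h import *
go(481,-316,103,47.2)"
```

```text
t 39.68 tcp [ 477.4 -317.7  230.9] yang 46.9 tilt 0.17 F [ 0.1  0.8 -1.1] open 45.8 j [ 1.13  0.43 -0.84  1.75  0.35  1.13  1.  ]
units [-0.059  0.128  4.264] turn [-0.01 -0.03 -0.06] then units [-0.048  0.123  4.264]
```

Target projection matches the drawer. Lowering.

send_rows([
  [-0.05,0.12,0.6,0,0,0],
  [0,0,0.8,0,0,0],
  [0,0,0.8,0,0,0],
  [0,0,0.7,0,0,0],
  [0,0,0.5,0,0,0],
])

```text
t: 40.1
tcp_pos: [482.5, -312.1, 127.9]
tcp_rot: [[-0.735, 0.678, -0.003], [0.678, 0.735, 0.003], [0.004, 0.0, -1.0]]
force: [0.2, 0.4, -0.1]
opening: 45.7
```

send_rows([
  [0,0,0.3,0,0,0],
  [0,0,0.2,0,0,0],
  [0,0,0,0,0,0],
  [0,0,0,0,0,0],
])

```text
t: 40.43
tcp_pos: [483.8, -314.0, 115.9]
tcp_rot: [[-0.734, 0.679, 0.001], [0.679, 0.734, 0.0], [-0.0, 0.0, -1.0]]
force: [0.7, -0.4, -0.4]
opening: 46.3
```

```bash
python3 -c "
from h import *
go(481,-316,103,47.2)"
```

```text
t 40.43 tcp [ 483.8 -314.   115.9] yang 47.2 tilt 0.03 F [ 0.7 -0.4 -0.4] open 46.3 j [ 1.05  0.56 -0.77  1.85  0.48  0.93  0.88]
units [ 0.022 -0.112  0.432] turn [0. 0. 0.] then units [ 0.022 -0.111  0.432]
```

send_rows([
  [0,0,0.15,0,0,0],
  [0,0,0.15,0,0,0],
  [0,0,0.08,0,0,0],
  [0,0,0.05,0,0,0],
  [0,0,0,0,0,0],
])

```text
t: 40.85
tcp_pos: [483.4, -314.7, 102.8]
tcp_rot: [[-0.733, 0.68, 0.0], [0.68, 0.733, -0.0], [-0.0, -0.0, -1.0]]
force: [-0.0, -0.5, -0.1]
opening: 45.7
```

send_rows([
  [0,0,0,0,0,0],
  [0,0,0,0,0,0],
])

```text
t: 41.02
tcp_pos: [483.2, -314.5, 102.7]
tcp_rot: [[-0.733, 0.68, 0.0], [0.68, 0.733, -0.0], [-0.0, 0.0, -1.0]]
force: [0.0, -0.2, -1.1]
opening: 45.7
```

send_rows([
  [0,0,0.04,0,0,0],
  [0,0,0.03,0,0,0],
  [0,0,0,0,0,0],
])

```text
t: 41.27
tcp_pos: [484.6, -315.8, 102.6]
tcp_rot: [[-0.733, 0.68, 0.003], [0.68, 0.733, -0.003], [-0.004, -0.0, -1.0]]
force: [-1.9, -1.5, 11.7]
opening: 45.8
```

send_rows([
  [0,0,0,0,0,0],
  [0,0,0,0,0,0],
  [0,0,0,0,0,0],
  [0,0,-0.3,0,0,0],
  [0,0,-0.6,0,0,0],
], gripper=80)

```text
t: 41.68
tcp_pos: [481.7, -313.7, 126.2]
tcp_rot: [[-0.734, 0.68, -0.003], [0.68, 0.734, 0.002], [0.004, -0.001, -1.0]]
force: [0.9, -0.9, 0.1]
opening: 69.9
```

send_rows([
  [0,0,-0.9,0,0,0],
  [0,0,-0.9,0,0,0],
  [0,0,-0.9,0,0,0],
  [0,0,-0.9,0,0,0],
  [0,0,0,0,0,0],
])

```text
t: 42.1
tcp_pos: [486.1, -314.9, 241.4]
tcp_rot: [[-0.734, 0.68, 0.007], [0.68, 0.734, -0.004], [-0.008, 0.002, -1.0]]
force: [0.4, -0.4, 0.5]
opening: 70.6
```

```bash
python3 -c "
from h import *
go(397.8,-239.1,235,-42.8)"
```

```text
t 42.1 tcp [ 486.1 -314.9  241.4] yang 47.2 tilt 0.47 F [ 0.4 -0.4  0.5] open 70.6 j [ 1.12  0.42 -0.85  1.73  0.35  1.14  0.99]
units [ 3.877 -0.147  0.183] turn [ 0.09  0.06 18.  ] then units [-0.146 -3.875  0.214]
```

The box is set down, with about 12 N of contact. Now I'll push the drawer shut with closed fingers against the handle bar.

send_rows([
  [0.8,0,0,0,0,0],
  [0.9,0,0,0,0,0],
  [0.9,0,0,0,0,0],
  [0.9,0,0,0,0,0],
  [0.9,0,0,0,0,0],
], gripper=0)

```text
t: 42.52
tcp_pos: [385.2, -223.5, 235.1]
tcp_rot: [[-0.734, 0.68, -0.001], [0.68, 0.734, 0.001], [0.001, -0.0, -1.0]]
force: [-0.1, -0.4, 0.4]
opening: 40.6
```

send_rows([
  [0.4,0,0,0,0,0],
  [0,0,0,0,0,0],
  [0,0,0,0,0,0],
])

```text
t: 42.77
tcp_pos: [377.5, -216.8, 235.8]
tcp_rot: [[-0.733, 0.68, 0.0], [0.68, 0.733, -0.001], [-0.001, -0.001, -1.0]]
force: [-0.5, 0.1, 1.3]
opening: 19.7
```

```bash
python3 -c "
from h import *
go(377.2,-220,116,47.2)
T=grab_frame('top')
for b in blobs(T,128,*GRN):
    if b[0][0]>290:
        print(*b); x=np.array([.734,-.679]);y=np.array([.679,.734]);print('in drawer',(b[1]-[503.1,-336.5])@np.c_[x,y])"
```

```text
t 42.77 tcp [ 377.5 -216.8  235.8] yang 47.2 tilt 0.08 F [-0.5  0.1  1.3] open 19.7 j [ 1.27  0.16 -0.95  2.03  0.15  1.02  1.06]
units [-0.059 -0.08   3.994] turn [-0.01  0.01 -0.01] then units [-0.064 -0.085  3.994]
[336. 267.] [ 484.6 -315.6] 80.0 45.8 -44.9
in drawer [-27.7701   2.7791]
```

send_rows([
  [0,0,0.8,0,0,0],
  [0,0,0.8,0,0,0],
  [0,0,0.8,0,0,0],
  [0,0,0.8,0,0,0],
  [0,0,0.6,0,0,0],
])

```text
t: 43.23
tcp_pos: [378.2, -216.8, 119.5]
tcp_rot: [[-0.733, 0.68, -0.0], [0.68, 0.733, 0.002], [0.002, 0.001, -1.0]]
force: [-0.3, -1.0, 0.8]
opening: 0.5
```

send_rows([
  [0,0,0,0,0,0],
  [-0.2,0,0,0,0,0],
  [-0.2,0,0,0,0,0],
  [-0.3,0,0,0,0,0],
  [-0.4,0,0,0,0,0],
])

```text
t: 43.65
tcp_pos: [402.8, -239.7, 122.5]
tcp_rot: [[-0.733, 0.68, 0.001], [0.68, 0.733, -0.001], [-0.001, -0.0, -1.0]]
force: [-0.5, 1.7, 1.6]
opening: 0.4
```

send_rows([
  [-0.4,0,0,0,0,0],
  [-0.4,0,0,0,0,0],
  [-0.4,0,0,0,0,0],
  [-0.4,0,0,0,0,0],
  [-0.4,0,0,0,0,0],
])

```text
t: 44.07
tcp_pos: [447.1, -281.5, 122.4]
tcp_rot: [[-0.733, 0.681, 0.001], [0.681, 0.733, -0.001], [-0.001, -0.0, -1.0]]
force: [-0.9, 1.2, 1.7]
opening: 0.4
```

send_rows([
  [-0.4,0,0,0,0,0],
  [-0.4,0,0,0,0,0],
  [-0.4,0,0,0,0,0],
  [-0.3,0,0,0,0,0],
  [-0.2,0,0,0,0,0],
])

```text
t: 44.48
tcp_pos: [484.5, -316.2, 122.1]
tcp_rot: [[-0.732, 0.681, 0.001], [0.681, 0.732, -0.001], [-0.002, 0.0, -1.0]]
force: [-1.2, 1.0, 0.4]
opening: 0.5
```

```bash
python3 -c "
from h import *
go(491.7,-328.3,116,47.2)"
```

```text
t 44.48 tcp [ 484.5 -316.2  122.1] yang 47.1 tilt 0.09 F [-1.2  1.   0.4] open 0.5 j [ 1.05  0.55 -0.77  1.84  0.47  0.94  0.89]
units [-0.45  -0.131  0.204] turn [ 0.    0.02 -0.02] then units [-0.45  -0.132  0.203]
```

send_rows([
  [-0.15,0,0,0,0,0],
  [-0.15,0,0,0,0,0],
  [-0.12,0,0,0,0,0],
  [0,0,0,0,0,0],
  [0,0,0,0,0,0],
])

```text
t: 44.9
tcp_pos: [492.7, -323.0, 121.7]
tcp_rot: [[-0.733, 0.68, 0.001], [0.68, 0.733, -0.0], [-0.001, 0.0, -1.0]]
force: [-0.5, -0.7, -0.2]
opening: 0.0
```

send_rows([
  [-0.08,0,0,0,0,0],
  [0,0,0,0,0,0],
  [0,0,0,0,0,0],
])

```text
t: 45.15
tcp_pos: [494.3, -324.5, 121.6]
tcp_rot: [[-0.733, 0.68, 0.0], [0.68, 0.733, -0.0], [-0.0, 0.0, -1.0]]
force: [0.5, 0.5, 0.6]
opening: 0.6
```

send_rows([
  [-0.08,0,0,0,0,0],
  [0,0,0,0,0,0],
  [0,0,0,0,0,0],
])

```text
t: 45.4
tcp_pos: [495.5, -325.8, 121.5]
tcp_rot: [[-0.734, 0.68, -0.001], [0.68, 0.734, 0.001], [0.001, -0.0, -1.0]]
force: [-3.3, 2.8, 2.9]
opening: 0.6
```

send_rows([
  [-0.08,0,0,0,0,0],
  [-0.08,0,0,0,0,0],
  [0,0,0,0,0,0],
  [0,0,0,0,0,0],
])

```text
t: 45.73
tcp_pos: [495.8, -325.8, 121.2]
tcp_rot: [[-0.734, 0.679, -0.009], [0.679, 0.734, 0.004], [0.01, -0.003, -1.0]]
force: [-14.8, 11.7, 14.9]
opening: 0.2
```

send_rows([
  [-0.08,0,0,0,0,0],
  [-0.08,0,0,0,0,0],
  [0,0,0,0,0,0],
  [0,0,0,0,0,0],
])

```text
t: 46.07
tcp_pos: [495.9, -325.8, 120.9]
tcp_rot: [[-0.735, 0.678, -0.017], [0.678, 0.735, 0.009], [0.019, -0.005, -1.0]]
force: [-26.3, 20.4, 25.9]
opening: 0.4
```

The drawer is against its stop (33 N push, no further travel). Retreating, then going to the lid.

send_rows([
  [0.5,0,0,0,0,0],
  [0.5,0,0,0,0,0],
  [0,0,-0.5,0,0,0],
  [0,0,-0.9,0,0,0],
  [0,0,-0.9,0,0,0],
], gripper=36)

```text
t: 46.48
tcp_pos: [480.6, -312.4, 190.9]
tcp_rot: [[-0.734, 0.68, -0.001], [0.68, 0.734, 0.0], [0.001, -0.0, -1.0]]
force: [0.3, -0.6, 0.7]
opening: 29.7
```

send_rows([
  [0,0,-0.9,0,0,0],
  [0,0,-0.9,0,0,0],
  [0,0,-0.9,0,0,0],
  [0,0,-0.8,0,0,0],
  [0,0,0,0,0,0],
])

```text
t: 46.9
tcp_pos: [483.9, -313.5, 301.0]
tcp_rot: [[-0.733, 0.68, 0.008], [0.68, 0.733, -0.005], [-0.009, 0.002, -1.0]]
force: [0.2, -0.3, 0.1]
opening: 31.9
```

```bash
python3 -c "
from h import *
go(562,401.5,292,42.5)"
```

```text
t 46.9 tcp [ 483.9 -313.5  301. ] yang 47.2 tilt 0.54 F [ 0.2 -0.3  0.1] open 31.9 j [ 1.14  0.36 -0.87  1.66  0.29  1.24  1.03]
units [14.302 19.242  0.197] turn [0.02 0.11 0.93] then units [15.813 18.019  0.299]
```

send_rows([
  [0,0,0,0,0,0.93],
  [0.79,0.9,0,0,0,0],
  [0.79,0.9,0,0,0,0],
  [0.79,0.9,0,0,0,0],
  [0.79,0.9,0,0,0,0],
])

```text
t: 47.32
tcp_pos: [496.7, -168.4, 295.3]
tcp_rot: [[-0.675, 0.738, 0.001], [0.738, 0.675, -0.001], [-0.001, 0.0, -1.0]]
force: [0.4, 0.2, -0.3]
opening: 31.6
```

send_rows([
  [0.79,0.9,0,0,0,0],
  [0.79,0.9,0,0,0,0],
  [0.79,0.9,0,0,0,0],
  [0.79,0.9,0,0,0,0],
  [0.79,0.9,0,0,0,0],
])

```text
t: 47.73
tcp_pos: [516.2, 10.4, 295.4]
tcp_rot: [[-0.675, 0.737, 0.001], [0.737, 0.675, -0.001], [-0.001, 0.001, -1.0]]
force: [1.3, 0.4, -0.7]
opening: 31.6
```

send_rows([
  [0.79,0.9,0,0,0,0],
  [0.79,0.9,0,0,0,0],
  [0.79,0.9,0,0,0,0],
  [0.79,0.9,0,0,0,0],
  [0.79,0.9,0,0,0,0],
])

```text
t: 48.15
tcp_pos: [535.9, 189.1, 295.2]
tcp_rot: [[-0.675, 0.738, 0.001], [0.738, 0.675, -0.0], [-0.001, 0.001, -1.0]]
force: [0.5, 0.4, 0.4]
opening: 31.9
```

send_rows([
  [0.79,0.9,0,0,0,0],
  [0.79,0.9,0,0,0,0],
  [0.79,0.9,0,0,0,0],
  [0.79,0.9,0,0,0,0],
  [0.79,0.9,0,0,0,0],
])

```text
t: 48.57
tcp_pos: [555.4, 367.8, 294.8]
tcp_rot: [[-0.675, 0.737, 0.001], [0.737, 0.675, -0.0], [-0.0, 0.0, -1.0]]
force: [0.5, -0.9, 0.1]
opening: 31.5
```

send_rows([
  [0.79,0.9,0,0,0,0],
  [0,0,0,0,0,0],
  [0,0,0,0,0,0],
])

```text
t: 48.82
tcp_pos: [557.6, 404.6, 294.5]
tcp_rot: [[-0.679, 0.734, -0.001], [0.734, 0.679, 0.001], [0.001, -0.0, -1.0]]
force: [0.1, -1.1, 0.3]
opening: 31.4
```

```bash
python3 -c "
from h import *
go(561,401,155,42.5)
T=grab_frame('top');
a=cv2.resize(T['color'][160:330,50:450],None,fx=2,fy=2)
cv2.imwrite('pics/fin1.png',a[:,:,::-1])"
```

```text
t 48.82 tcp [557.6 404.6 294.5] yang 42.7 tilt 0.08 F [ 0.1 -1.1  0.3] open 31.4 j [-0.14  0.61 -0.93  1.38  0.49  1.39 -0.32]
units [-1.700e-01  1.000e-03  4.651e+00] turn [-0.   -0.02  0.05] then units [-1.640e-01  1.000e-03  4.651e+00]
```

View pics/fin1.png

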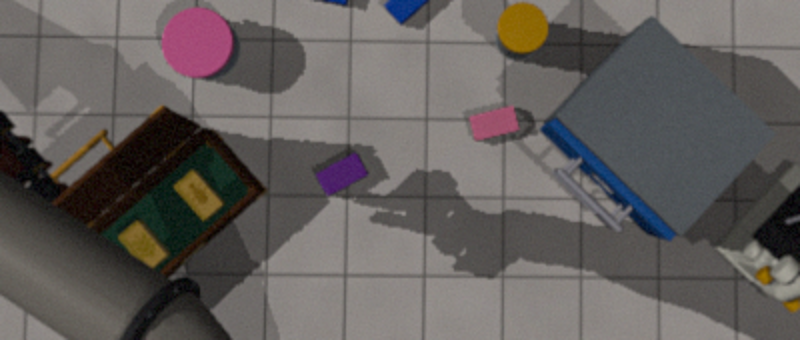

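The drawer is shut, both blocks are in the case, and the bar ends at about (105,135), lined up with the jaws. Descend and pinch.

send_rows([
  [0,0,0.8,0,0,0],
  [0,0,0.9,0,0,0],
  [0,0,0.8,0,0,0],
  [0,0,0.6,0,0,0],
  [0,0,0.4,0,0,0],
])

```text
t: 49.28
tcp_pos: [559.6, 398.6, 188.2]
tcp_rot: [[-0.674, 0.739, -0.001], [0.739, 0.674, -0.003], [-0.002, -0.003, -1.0]]
force: [0.3, 0.0, -0.7]
opening: 31.3
```

send_rows([
  [0,0,0.4,0,0,0],
  [0,0,0.4,0,0,0],
  [0,0,0.3,0,0,0],
  [0,0,0,0,0,0],
  [0,0,0,0,0,0],
])

```text
t: 49.7
tcp_pos: [558.8, 401.9, 157.6]
tcp_rot: [[-0.676, 0.737, -0.0], [0.737, 0.676, -0.0], [0.0, -0.0, -1.0]]
force: [-0.4, -0.6, 0.5]
opening: 31.8
```

send_rows([
  [0,0,0,0,0,0],
  [0,0,0,0,0,0],
  [0,0,0,0,0,0],
  [0,0,0,0,0,0],
  [0,0,0,0,0,0],
], gripper=0, squeeze=20)

```text
t: 50.12
tcp_pos: [558.7, 402.0, 158.3]
tcp_rot: [[-0.676, 0.737, 0.0], [0.737, 0.676, 0.0], [-0.0, 0.0, -1.0]]
force: [-1.7, -1.6, 4.1]
opening: 10.3
```

```bash
python3 arc.py; python3 -c "
from h import *
go(561,401,156,42.5)"
```

```text
along case x from start 168.8 z 158.3 Fx,Fz -2.3 4.1 open 10.314955891197602
radius from hinge if grasp z = z+19-4.5: 116.5745045702517 angle 98.59147976862761
t 50.12 tcp [558.7 402.  158.3] yang 42.5 tilt 0.02 F [-1.7 -1.6  4.1] open 10.3 j [-0.15  0.72 -0.88  1.54  0.58  1.17 -0.4 ]
units [-0.078  0.034  0.075] turn [0. 0. 0.] then units [-0.078  0.034  0.075]
```

send_rows([
  [0,-0.36,-0.23,0,0,0],
  [0,-0.38,-0.19,0,0,0],
  [0,-0.4,-0.15,0,0,0],
  [0,-0.41,-0.1,0,0,0],
  [0,-0.42,-0.06,0,0,0],
])

```text
t: 50.53
tcp_pos: [516.0, 362.8, 181.3]
tcp_rot: [[-0.676, 0.737, 0.004], [0.737, 0.676, 0.003], [-0.0, 0.005, -1.0]]
force: [3.0, 3.7, 1.2]
opening: 10.1
```

send_rows([
  [0,-0.43,-0.01,0,0,0],
  [0,-0.42,0.04,0,0,0],
  [0,-0.42,0.08,0,0,0],
  [0,0,0,0,0,0],
  [0,0,0,0,0,0],
])

```text
t: 50.95
tcp_pos: [485.4, 335.1, 177.1]
tcp_rot: [[-0.676, 0.737, -0.001], [0.737, 0.676, -0.003], [-0.001, -0.002, -1.0]]
force: [-5.2, -3.8, 9.2]
opening: 10.4
```

```bash
python3 arc.py
```

```text
along case x from start 69.6 z 177.1 Fx,Fz -6.4 9.2 open 10.389459729940429
radius from hinge if grasp z = z+19-4.5: 121.70540269566234 angle 48.48945896238877
```

send_rows([
  [0,-0.41,0.18,0,0,0],
  [0,-0.39,0.22,0,0,0],
  [0,-0.37,0.25,0,0,0],
  [0,-0.34,0.28,0,0,0],
  [0,0,0,0,0,0],
])

```text
t: 51.37
tcp_pos: [450.8, 303.3, 147.4]
tcp_rot: [[-0.676, 0.737, -0.003], [0.737, 0.676, -0.004], [-0.001, -0.005, -1.0]]
force: [-6.5, -2.9, 1.5]
opening: 10.4
```

```bash
python3 arc.py
```

```text
along case x from start 22.6 z 147.4 Fx,Fz -6.8 1.5 open 10.425502673492788
radius from hinge if grasp z = z+19-4.5: 119.59511854443181 angle 21.879406006684547
```

send_rows([
  [0,-0.25,0.32,0,0,0],
  [0,-0.22,0.33,0,0,0],
  [0,-0.17,0.34,0,0,0],
  [0,-0.1,0.25,0,0,0],
  [0,0,0,0,0,0],
])

```text
t: 51.78
tcp_pos: [432.7, 286.4, 109.0]
tcp_rot: [[-0.676, 0.737, -0.008], [0.737, 0.676, -0.009], [-0.002, -0.012, -1.0]]
force: [-10.5, -7.9, 1.6]
opening: 10.2
```

send_rows([
  [0,0,0.08,0,0,0],
  [0,0,0.08,0,0,0],
  [0,0,0,0,0,0],
])

```text
t: 52.03
tcp_pos: [432.8, 286.2, 106.1]
tcp_rot: [[-0.676, 0.737, -0.007], [0.737, 0.676, -0.012], [-0.004, -0.013, -1.0]]
force: [-15.7, -14.5, 23.5]
opening: 10.3
```

```bash
python3 arc.py
```

```text
along case x from start -2.2 z 106.1 Fx,Fz -21.4 23.5 open 10.286607595383751
radius from hinge if grasp z = z+19-4.5: 116.43170279120969 angle -1.6280375861049095
```

send_rows([
  [0,0,0,0,0,0],
  [0,0,0,0,0,0],
  [0,0,0,0,0,0],
  [0,0,-0.3,0,0,0],
  [0,0,-0.6,0,0,0],
], gripper=36)

```text
t: 52.45
tcp_pos: [436.6, 289.9, 132.6]
tcp_rot: [[-0.676, 0.737, -0.003], [0.737, 0.676, -0.001], [0.001, -0.003, -1.0]]
force: [0.1, -0.1, -0.1]
opening: 31.6
```

send_rows([
  [0,0,-0.8,0,0,0],
  [0,0,0,0,0,0],
  [0,0,0,0,0,0],
])

```text
t: 52.7
tcp_pos: [438.3, 291.5, 158.9]
tcp_rot: [[-0.675, 0.737, 0.003], [0.737, 0.675, 0.002], [-0.001, 0.003, -1.0]]
force: [-0.7, 0.4, 0.7]
opening: 31.7
```

send_rows([
  [0,0,0,0,0,0],
  [0,0,0,0,0,0],
  [0,0,0,0,0,0],
  [0,0,0,0,0,0],
  [0,0,0,0,0,0],
], gripper=0)

```text
t: 53.12
tcp_pos: [437.1, 290.5, 156.8]
tcp_rot: [[-0.676, 0.737, -0.001], [0.737, 0.676, -0.0], [0.0, -0.001, -1.0]]
force: [0.2, 0.3, -0.6]
opening: 2.4
```

```bash
python3 arc.py; python3 -c "
from h import *
go(434.5,286.5,135,42.5)"
```

```text
along case x from start 3.8 z 156.8 Fx,Fz 0.3 -0.6 open 2.4204811827248762
radius from hinge if grasp z = z+19-4.5: 139.53245014108617 angle 18.913028524816127
t 53.12 tcp [437.1 290.5 156.8] yang 42.5 tilt 0.05 F [ 0.2  0.3 -0.6] open 2.4 j [ 0.07  0.49 -0.98  1.93  0.49  0.99 -0.4 ]
units [-0.04  -0.152  0.726] turn [-0.01 -0.    0.01] then units [-0.04  -0.152  0.726]
```

send_rows([
  [0,-0.16,0.2,0,0,0],
  [0,0,0.3,0,0,0],
  [0,0,0.2,0,0,0],
  [0,0,0,0,0,0],
  [0,0,0,0,0,0],
])

```text
t: 53.53
tcp_pos: [433.4, 287.1, 135.6]
tcp_rot: [[-0.676, 0.737, -0.001], [0.737, 0.676, -0.001], [0.0, -0.001, -1.0]]
force: [0.1, 0.8, -1.0]
opening: 0.5
```

send_rows([
  [0,0,0.1,0,0,0],
  [0,0,0,0,0,0],
  [0,0,0,0,0,0],
])

```text
t: 53.78
tcp_pos: [433.8, 287.4, 133.3]
tcp_rot: [[-0.676, 0.737, 0.0], [0.737, 0.676, 0.0], [0.0, 0.0, -1.0]]
force: [-0.3, 0.2, 0.5]
opening: 0.1
```

send_rows([
  [0,0,0.1,0,0,0],
  [0,0,0,0,0,0],
  [0,0,0,0,0,0],
])

```text
t: 54.03
tcp_pos: [433.8, 287.3, 130.2]
tcp_rot: [[-0.676, 0.737, -0.0], [0.737, 0.676, -0.0], [-0.0, -0.0, -1.0]]
force: [-0.9, 0.4, 0.6]
opening: 0.8
```

send_rows([
  [0,0,0.06,0,0,0],
  [0,0,0,0,0,0],
  [0,0,0,0,0,0],
])

```text
t: 54.28
tcp_pos: [434.0, 287.6, 129.2]
tcp_rot: [[-0.676, 0.737, 0.001], [0.737, 0.676, -0.0], [-0.001, 0.0, -1.0]]
force: [-1.9, -2.1, 8.1]
opening: -0.0
```

send_rows([
  [0,0,0.06,0,0,0],
  [0,0,0,0,0,0],
  [0,0,0,0,0,0],
])

```text
t: 54.53
tcp_pos: [434.1, 287.7, 128.8]
tcp_rot: [[-0.676, 0.737, 0.002], [0.737, 0.676, -0.001], [-0.002, 0.001, -1.0]]
force: [-5.2, -5.4, 21.5]
opening: 0.4
```

send_rows([
  [0,0,0.06,0,0,0],
  [0,0,0,0,0,0],
  [0,0,0,0,0,0],
])

```text
t: 54.78
tcp_pos: [434.2, 287.9, 128.4]
tcp_rot: [[-0.676, 0.737, 0.003], [0.737, 0.676, -0.002], [-0.003, 0.001, -1.0]]
force: [-7.6, -9.5, 36.3]
opening: 0.2
```

The bar top is firm at z = 128.8 mm (129 expected when shut), so the lid is shut. Retreat and take a last look.

send_rows([
  [0,0,-0.4,0,0,0],
  [0,0,-0.9,0,0,0],
  [0,0,-0.9,0,0,0],
  [0,0,-0.9,0,0,0],
  [0,0,-0.9,0,0,0],
])

```text
t: 55.2
tcp_pos: [433.5, 287.3, 246.1]
tcp_rot: [[-0.676, 0.737, -0.0], [0.737, 0.676, -0.0], [0.0, -0.0, -1.0]]
force: [1.2, 0.1, 0.1]
opening: 0.5
```

send_rows([
  [-0.9,-0.6,0,0,0,0],
  [-0.9,-0.6,0,0,0,0],
  [-0.9,-0.6,0,0,0,0],
  [-0.9,-0.6,0,0,0,0],
  [-0.9,-0.4,0,0,0,0],
])

```text
t: 55.62
tcp_pos: [462.6, 129.0, 244.8]
tcp_rot: [[-0.676, 0.737, 0.0], [0.737, 0.676, -0.001], [-0.001, -0.001, -1.0]]
force: [0.6, 0.3, 0.0]
opening: 0.6
```

send_rows([
  [-0.9,0,0,0,0,0],
  [0,0,0,0,0,0],
  [0,0,0,0,0,0],
  [0,0,0,0,0,0],
  [0,0,0,0,0,0],
])

```text
t: 56.03
tcp_pos: [480.7, 112.5, 245.0]
tcp_rot: [[-0.677, 0.736, 0.0], [0.736, 0.677, 0.0], [0.0, 0.0, -1.0]]
force: [0.5, 0.8, 0.2]
opening: 0.4
```

```bash
python3 -c "
from h import *
go(0,0,0)
T=grab_frame('top');S=grab_frame('scene')
for n,f in (('top',T),('scene',S)):
  for b in blobs(f,123.5,*AMB):
    if 100<b[2]<125: print(n,*b)
a=cv2.resize(T['color'][130:330,60:500],None,fx=1.8,fy=1.5)[:, :800]
b=cv2.resize(S['color'][80:360,180:500],None,fx=1.0,fy=1.0)
c=np.zeros((300+280,800,3),np.uint8);c[:a.shape[0],:a.shape[1]]=a;c[300:580,:320]=b
cv2.imwrite('pics/end.png',c[:,:,::-1])"
```

```text
t 56.03 tcp [480.7 112.5 245. ] yang 42.6 tilt 0.02 F [0.5 0.8 0.2] open 0.4 j [ 0.54  0.31 -1.05  1.9   0.3   1.1   0.11]
units [  8.095 -14.33    8.164] 
scene [416. 288.] [440.3 291.4] 114.4 29.9 -46.4
```

View pics/end.png

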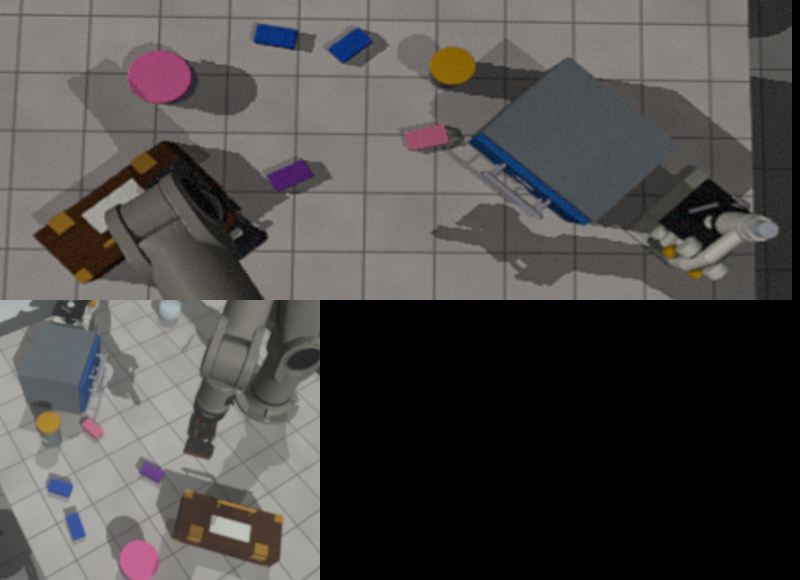

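The last view shows the lid shut, with its handle at scene pixel (416,288) as at the start. The drawer is shut, the bench holds only the look-alikes, the microscope and jars are in place, and the arm is clear. Handing in.

```bash
python3 -c "
from rig import sign_off
print(sign_off())"
```

```text
the job is handed in; nothing more can be done
None
```

The job is done and handed in after about 56 s of robot time. The sign-off gives no verdict, so what follows rests on my own checks.

**What I did:**
1. Pulled the upper drawer out.
2. Opened the lid onto its stop; the camera check put it at about 1.75 rad.
3. Laid both amber blocks (beetle and leaf) flat in the case with the lid still open.
4. Placed the green slide box in the upper drawer.
5. Shut the drawer, then the lid.

Specimen2 and the red slide box were not on the bench. I left the blue, pink and purple look-alikes where they were.

**Last checks:**
- **Lid:** the handle bar sits at z = 128.8 mm; 129 mm is expected when shut. It did not give under 36 N.
- **Drawer:** it sits against its stop and did not move under a 33 N push.
- **Slide box:** before shutting, it lay flat at about (-28, +3) mm in the drawer.
- **Blocks:** both lay flat in the case in the pictures before the lid was shut. I could not see them after that.
- **Microscope and jars:** they looked unmoved in the final picture; I did not measure them.

**What disagreed:** my case-centre estimates differed by about 10 mm along the case's width. I used a value in between, which was well within the room available.

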